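# Close the splint flasks and lock them in the curing carrier

## Robot

A 6-joint arm with a two-finger parallel gripper is mounted at the origin on a cart in front of the work surface, level with it; the furniture and walls round the work are solid. World frame = base frame: x ahead of the robot, y to its left, z up, the work surface at z = 0. Lengths are in mm, angles in rad, forces in N, time in s.
With the tool pointing down it reaches from about 300 to 850 mm from the base axis. Payload 5.4 kg.
Tool frame: the origin (TCP) lies at the very end of the fingers, on their centre line; the grasp point (between the pads) lies 19 mm behind it (env.grasp_offset is the distance from the TCP to the grasp point, in mm); z points along the fingers, y is the line along which they close (so a half turn about z gives the same grasp; the last joint's range is limited). The gripper opens to 85 mm and grips with 20 to 120 N. Pads are 22 mm wide; open, the fingers measure 114 mm over their backs; the gripper's body (76 mm by 85 mm) begins 54 mm behind the grasp point. The pads swing forward as they close: fully open they stand 13 mm farther back than shut.
Start: joints at [-1.532, 0.158, 1.597, -0, 1.386, -0.21], TCP at [141.565, -557.284, 231.299] pointing down, gripper open.
Joint ranges: [-2.91, 2.91], [-0.94, 2.29], [0.18, 2.7], [-1.29, 4.43], [0.17, 2.64], [-3, 3]. Speed limits (rad/s): [2.57, 2.57, 3.14, 3.14, 3.14, 3.14].

## Interface

Orientations are given as a unit quaternion [w, x, y, z].
In Python, from cell import env gives the robot as it stands.
- The arm moves only by the shell command python3 drive.py [OPENING], which reads ROWS from standard input. ROWS is a JSON list of rows, 1 to 5 of them, each an object with the fields tx, ty, tz (the shift in m), drx, dry, drz (a rotation vector in units of 0.25 rad); a field left out counts as zero; each row shifts and turns the commanded pose from where the row before left it, along the tool's axes as they then stand; what a row does not reach is not made up. A row lasts 1/8 s, in which the tool goes at most 62.5 mm and 0.188 rad, less where a joint would pass 70% of its speed; a pose out of reach is approached as far as the arm can. OPENING is the finger opening in mm, set as the command begins (- or left out keeps the last). The fingers move at their own pace and stop on an object; the grip force is fixed at half the most. Time passes only in rows, so rows that do not move let the fingers close. It prints the time, the measured TCP pose, the force, the opening and the grip force at its end. Input that does not fit is refused with a message, and nothing moves.
- env.read_state(): the state, without advancing time (a new reading comes with each control period).
- env.read_camera(name): name is "scene" or "top" or "wrist"; returns the picture (384x512x3 uint8, red, green, blue); there is no depth.
- env.camera_info(name): a dict with "intrinsics" (3x3 intrinsics, pixels), "extrinsics" (4x4, takes a point from world to camera coordinates); the wrist camera has in their place "hand_eye" (4x4, takes a point from camera to tool coordinates, whose origin is the TCP and whose axes are the flange's). Camera axes: x right, y up, looking along -z (the intrinsics and any distortion apply to the point x, -y, -z); pixel columns grow to the right and rows downward; lengths in mm; the calibration is good to about 2 mm. The wrist camera is an equidistant fisheye: a pixel r from the principal point sees the ray r / f radians off the axis. A picture is of the moment at which its call begins: read the wrist's pose just before it. camera_info takes no time and is no camera call.
- env.job_done(): hands the job in; it is judged then, once.
The state is a dict: "time": time; "joints": joint angles; "dq": joint speeds; "joint_torque": joint torques, N m; "ee_pos": TCP position; "tcp_rot": TCP orientation; "ft_force": force on the tool from outside, world axes, zero at the start; "moment": the same for the moment, N m; "opening": finger opening in mm; "finger_force": force on a finger pad.
Only numpy, scipy, OpenCV 4.12 (cv2) and the standard library are available. Lean on these libraries where they do the work, as an engineer would, in place of code of your own. Each camera call takes 0.05 s, during which the arm holds its last target. There are 200 camera calls.

## Task

Get the splint flasks ready for curing. Draw the retaining rod right out of the empty carrier and lay it down; then every flask of which both halves are here goes on the carrier's runners, lower half first, and its own upper half goes on top with the dots above the dots so that the keys enter and it closes flush. When all of them stand closed in the row, feed the rod back through the near guide tube, over the flasks and through the far tube until its tab meets the tube, let go, and leave the jar, the spool and the glass dish beside the work alone.

Things in the scene. Friction and masses are not known exactly. Their poses are not given: they have to be found in the camera images.
- lower_a: Lower half of flask A: bronze block 66 (local x) x 58 (y, the sides to grip) x 26 mm, 0.3 kg, plaster and pink arch in its upper face, one red dot along its +y edge. Origin: centre of underside. Two steel keys, 10 wide (y) x 6 thick (x), stand 10 mm above that face, narrowed at the top, flush with the end faces: -x end at y = -16 mm, +x end at y = 0 mm. Starts face up on the worktop.
- upper_a: Upper half of flask A: bronze, 66 (x) x 58 (y) x 24 mm, 0.3 kg, one red dot at the +y edge of its top. Origin: centre of underside. Keyways 13 wide, 7.5 deep down both end faces: -x end at y = -16 mm, +x end at y = 0 mm. It fits lower_a only, local x the same way: origin then 26 mm above that one's, play 1.5 mm; else it rides 10 mm high on the keys. Starts right way up; may be absent.
- lower_b: Lower half of flask B: bronze block 66 (local x) x 58 (y, the sides to grip) x 26 mm, 0.3 kg, plaster and pink arch in its upper face, two blue dots along its +y edge. Origin: centre of underside. Two steel keys, 10 wide (y) x 6 thick (x), stand 10 mm above that face, narrowed at the top, flush with the end faces: -x end at y = 16 mm, +x end at y = 0 mm. Starts face up on the worktop.
- upper_b: Upper half of flask B: bronze, 66 (x) x 58 (y) x 24 mm, 0.3 kg, two blue dots at the +y edge of its top. Origin: centre of underside. Keyways 13 wide, 7.5 deep down both end faces: -x end at y = 16 mm, +x end at y = 0 mm. It fits lower_b only, local x the same way: origin then 26 mm above that one's, play 1.5 mm; else it rides 10 mm high on the keys. Starts right way up; may be absent.
- lower_c: Lower half of flask C: bronze block 66 (local x) x 58 (y, the sides to grip) x 26 mm, 0.3 kg, plaster and pink arch in its upper face, three green dots along its +y edge. Origin: centre of underside. Two steel keys, 10 wide (y) x 6 thick (x), stand 10 mm above that face, narrowed at the top, flush with the end faces: -x end at y = 16 mm, +x end at y = 16 mm. Starts face up on the worktop.
- upper_c: Upper half of flask C: bronze, 66 (x) x 58 (y) x 24 mm, 0.3 kg, three green dots at the +y edge of its top. Origin: centre of underside. Keyways 13 wide, 7.5 deep down both end faces: -x end at y = 16 mm, +x end at y = 16 mm. It fits lower_c only, local x the same way: origin then 26 mm above that one's, play 1.5 mm; else it rides 10 mm high on the keys. Starts right way up; may be absent.
- carrier: Steel carrier, fixed. Origin: centre of its foot, on the worktop; x along the row, z up. Two runners along x: ledges at y = 23 to 31.5 mm either side, top at z = 30 mm, outer lips to z = 35 mm at y = 31.5 to 34: a flask lengthwise along x, either end first, has 2.5 mm play at each side. Clear from x = -116 to 116 mm: three flasks fit, e.g. at x = -74, 0, 74. End plates 81.5 mm high.
- tube_in (a point): Centre of the near guide tube's flared mouth, on carrier axis y = 0 at x = -146 mm, 90.5 mm above the worktop. Tube along x, bore 14 mm, outside 18 mm, 30 mm long, mouth flared to 22 mm inside over its first 7 mm. The rod is fed in here along carrier +x. Closed flasks on the runners reach 80 mm above the worktop, under the rod; one not fully closed blocks it.
- tube_out (a point): Centre of the far guide tube's outlet, carrier x = 132 mm, same axis, same bore; the tube is 22 mm long with its flared mouth at x = 110 mm facing the flasks. The worktop beyond the carrier (world x 0.60 to 0.68, y 0.08 to 0.43) is free for the rod, tip to the left. The halves start on the right-hand tray (y below -0.1); the trays have outer rims 22 mm high.
- rod: Retaining rod: round steel bar 10 mm thick, 0.12 kg, with a flat pull tab 50 (x) x 20 (y) x 10 mm at its tail, the grip. Origin: centre of the tab's underside; the bar runs along local x, axis at z = 5 mm, from x = 25 to its bevelled tip at 310 mm; balance point x = 120. Home, the tab stops at the near mouth. Starts parked in both tubes, not quite home; flasks cannot be loaded under it.
- rod_tip (a point): Tip of the rod, on its axis, 310 mm from the origin along its local x; 7 mm beyond the far tube's outlet when the rod is home.
- jar_teal: Bystander: small white jar with a teal lid, 34 x 34 x 47 mm. Origin: centre of its underside. Leave it alone.
- spool_1: Bystander: light blue wire spool lying flat, 46 x 37 x 14 mm. Origin: centre of its underside. Leave it alone.
- dappen_dish: Bystander: small clear glass dish, 33 x 33 x 25 mm. Origin: centre of its underside. Leave it alone.

How it is judged:
By the outcome, as a careful person would: the job done as asked, in the order asked, and still so for the second after the job is handed in, with the robot touching nothing.
Of upper_a, upper_b, upper_c only 2 to 3 are there at a start; the rules pass over those that are not, and their reading is None.
At some moment in a run one of upper_a, upper_b, upper_c, rod may be knocked a few centimetres aside while the robot is not near it.
It also fails if it takes over 210 s, if anything falls off the work surface, if the arm or the gripper's body presses on something with over 40 N, if the wrist force passes 120 N, or if a joint passes its speed limit or range.

## Working session

There is one attempt and no reset: what is moved stays moved. The work goes in short steps, Python scripts to look and compute and a shell command to move; the robot and the scene stay as the last step left them, time stands still between calls to the robot, and variables do not carry over. Pictures are saved under pics/ and viewed, at most 14 in all, crops included, and the job is handed in when it is done.

```bash
ls; mkdir -p pics; python3 - <<'E'
from cell import env
import cv2, numpy as np
np.set_printoptions(precision=3,suppress=True)
for n in ["scene","top"]:
    im=env.read_camera(n); cv2.imwrite(f"pics/{n}0.png",im[...,::-1]); i=env.camera_info(n); print(n,{k:(np.array(v) if not isinstance(v,str) else v) for k,v in i.items()})
print(env.camera_info("wrist")); s=env.read_state(); print(s)
E
```

```text
cell.py
drive.py
pics
scene {'intrinsics': array([[494.711,   0.   , 250.05 ],
       [  0.   , 494.711, 189.56 ],
       [  0.   ,   0.   ,   1.   ]]), 'extrinsics': array([[    0.768,    -0.64 ,    -0.012,  -407.677],
       [    0.311,     0.357,     0.881,  -249.858],
       [   -0.559,    -0.68 ,     0.474, -1296.953],
       [    0.   ,     0.   ,     0.   ,     1.   ]])}
top {'intrinsics': array([[465.175,   0.   , 259.013],
       [  0.   , 465.175, 192.311],
       [  0.   ,   0.   ,   1.   ]]), 'extrinsics': array([[   -0.007,    -1.   ,     0.003,    12.646],
       [    0.992,    -0.006,     0.129,  -570.249],
       [   -0.129,     0.004,     0.992, -1592.877],
       [    0.   ,     0.   ,     0.   ,     1.   ]])}
{'intrinsics': array([[297.319,   0.   , 258.837],
       [  0.   , 297.319, 193.804],
       [  0.   ,   0.   ,   1.   ]]), 'hand_eye': array([[  -0.001,    0.948,    0.32 ,   80.419],
       [   1.   ,    0.001,    0.   ,    0.021],
       [  -0.   ,    0.32 ,   -0.948, -142.427],
       [   0.   ,    0.   ,    0.   ,    1.   ]])}
{'time': 0.1, 'joints': array([-1.532,  0.159,  1.598,  0.   ,  1.386, -0.21 ]), 'dq': array([ 0.001, -0.001, -0.004,  0.001, -0.001, -0.002]), 'joint_torque': array([ -0.   , -39.699, -33.234,  -0.   ,   0.004,  -0.   ]), 'ee_pos': array([ 141.555, -556.732,  230.39 ]), 'tcp_rot': array([-0.001,  0.992,  0.124,  0.   ]), 'ft_force': array([-0.269, -0.233,  0.309]), 'moment': array([0.026, 0.026, 0.01 ]), 'finger_force': 0.0, 'opening': 85.6452713345062}
```
View pics/scene0.png

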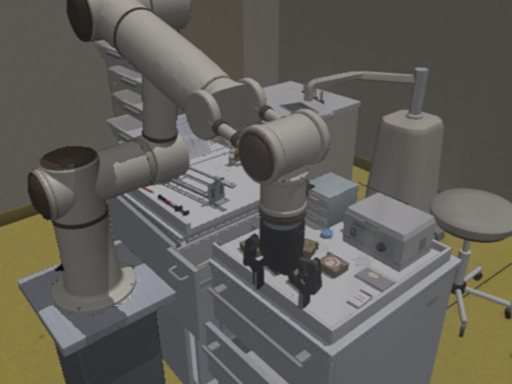

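View pics/top0.png

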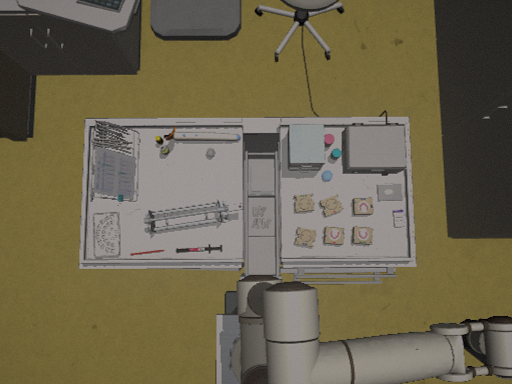

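```bash
cat > h.py <<'E'
from cell import env
import cv2, numpy as np
from scipy.spatial.transform import Rotation as Ro
np.set_printoptions(precision=2,suppress=True)
G=env.grasp_offset
def rot(q): return Ro.from_quat([q[1],q[2],q[3],q[0]]).as_matrix()
def shot(name,save=None):
    """image + camera (K, R cam->world, origin)"""
    s=env.read_state(); im=env.read_camera(name); c=env.camera_info(name); K=np.array(c["intrinsics"])
    if name=="wrist":
        T=np.eye(4); T[:3,:3]=rot(s["tcp_rot"]); T[:3,3]=s["ee_pos"]; M=T@np.array(c["hand_eye"])
    else: M=np.linalg.inv(np.array(c["extrinsics"]))
    if save:
        cv2.imwrite(f"pics/{save}.png",im[...,::-1]); np.savez(f"pics/{save}.npz",K=K,M=M,w=name=="wrist")
    return im,(K,M,name=="wrist")
def load(save):
    d=np.load(f"pics/{save}.npz"); return cv2.imread(f"pics/{save}.png")[...,::-1],(d["K"],d["M"],bool(d["w"]))
def ray(cam,uv):
    K,M,w=cam; a=(np.atleast_2d(uv).astype(float)-K[:2,2])/K[0,0]
    if w:
        r=np.linalg.norm(a,axis=1)[:,None]+1e-12; d=np.hstack([a*np.sin(r)/r,np.cos(r)])
    else: d=np.hstack([a,np.ones((len(a),1))])
    d/=np.linalg.norm(d,axis=1)[:,None]
    return M[:3,3],(d*[1,-1,-1])@M[:3,:3].T
def plane(cam,uv,z):
    o,d=ray(cam,uv); return o+d*((z-o[2])/d[:,2])[:,None]
def proj(cam,P):
    K,M,w=cam; p=(np.atleast_2d(P)-M[:3,3])@M[:3,:3]*[1,-1,-1]
    if w:
        r=np.linalg.norm(p[:,:2],axis=1)[:,None]+1e-12; a=p[:,:2]/r*np.arctan2(r,p[:,2:])
    else: a=p[:,:2]/p[:,2:]
    return a*K[0,0]+K[:2,2]
def tri(obs):
    A=np.zeros((3,3));b=np.zeros(3)
    for cam,uv in obs:
        o,d=ray(cam,uv); P=np.eye(3)-np.outer(d[0],d[0]); A+=P; b+=P@o
    return np.linalg.solve(A,b)
def goto(x,y,z,yaw=None):
    """tool delta to put TCP at x,y,z pointing down with tool y axis along world angle yaw (deg, mod 180)"""
    s=env.read_state(); R=rot(s["tcp_rot"]); 
    print("dt",R.T@(np.array([x,y,z])-s["ee_pos"]),end=" ")
    cur=np.degrees(np.arctan2(R[1,1],R[0,1]))
    if yaw is not None:
        d=(yaw-cur+90)%180-90; print("rz",-np.radians(d),end=" ")
    print("tilt",R[:2,2],"yaw",cur,"j6",s["joints"][5])
E
python3 - <<'E'
from h import *
im,cam=shot("wrist","w0")
t=cv2.imread("pics/top0.png")
cv2.imwrite("pics/crop0.png",np.vstack([cv2.resize(t[185:265,130:260],(780,480),interpolation=cv2.INTER_CUBIC)]))
from h import load
_,c=None,(np.array(env.camera_info("top")["intrinsics"]),np.linalg.inv(np.array(env.camera_info("top")["extrinsics"])),False)
print(plane(c,[[304,203],[331,206],[363,206],[305,237],[334,235],[362,235]],30))
print(plane(c,[[147,220],[238,213]],90))
E
```

```text
[[ 532.42 -148.6    30.  ]
 [ 521.26 -243.11   30.  ]
 [ 520.57 -355.4    30.  ]
 [ 413.59 -149.82   30.  ]
 [ 419.87 -250.87   30.  ]
 [ 419.24 -348.34   30.  ]]
[[471.91 386.2   90.  ]
 [493.58  80.5   90.  ]]
```

View pics/w0.png

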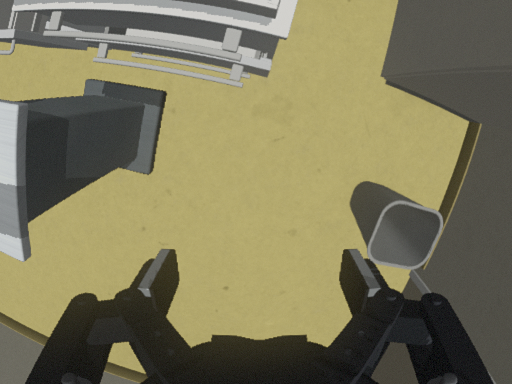

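View pics/crop0.png

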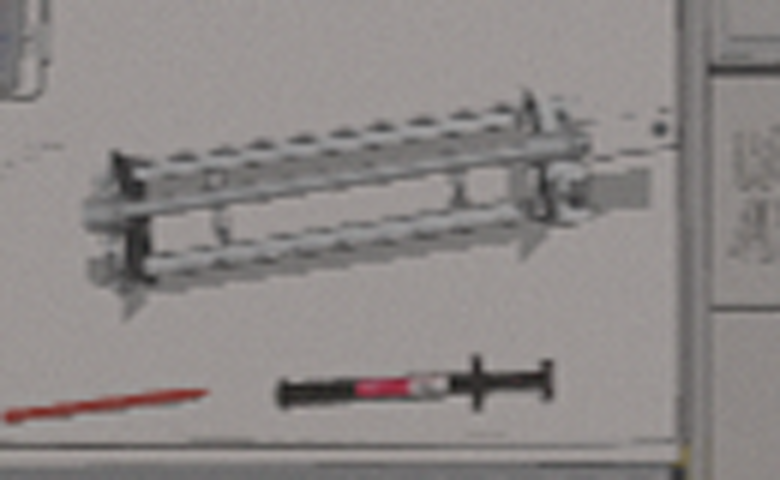

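```bash
python3 -c "
from h import *
goto(460,-250,290,90)"
```

```text
dt [ 384.2  -219.05  -59.03] rz 0.24877418419242447 tilt [-0.  0.] yaw -75.74628919396392 j6 -0.2100642860910706
```

The manual's scale: shifts go in m and turns go in units of 0.25 rad. Converting my numbers, 48 mm is 0.048, -27.4 mm is -0.0274.

```bash
echo '[{"tx": 0.048, "ty": -0.0274, "tz": -0.0074}, {"tx": 0.048, "ty": -0.0274, "tz": -0.0074}, {"tx": 0.048, "ty": -0.0274, "tz": -0.0074}, {"tx": 0.048, "ty": -0.0274, "tz": -0.0074}]' | python3 drive.py 85; echo '[{"tx": 0.048, "ty": -0.0274, "tz": -0.0074}, {"tx": 0.048, "ty": -0.0274, "tz": -0.0074}, {"tx": 0.048, "ty": -0.0274, "tz": -0.0074}, {"tx": 0.048, "ty": -0.0274, "tz": -0.0074}]' | python3 drive.py; echo '[{"drz": 0.496}, {"drz": 0.496}, {}, {}]' | python3 drive.py; python3 -c "
from h import *
goto(460,-250,290,90); im,c=shot('wrist','w1')
cv2.imwrite('pics/w1b.png',cv2.resize(im[:290,:,::-1],None,fx=1.56,fy=1.56,interpolation=cv2.INTER_CUBIC))"
```

```text
time: 0.65
ee_pos: [301.6, -402.3, 260.9]
tcp_rot: [-0.0, 0.992, 0.124, 0.0]
ft_force: [1.8, -0.4, 0.1]
opening: 84.8
finger_force: 0.0
time: 1.15
ee_pos: [460.8, -248.7, 290.6]
tcp_rot: [-0.0, 0.992, 0.124, -0.0]
ft_force: [0.4, -0.6, -0.3]
opening: 84.9
finger_force: 0.0
time: 1.65
ee_pos: [459.6, -250.3, 290.3]
tcp_rot: [-0.0, 1.0, 0.001, -0.0]
ft_force: [-0.4, 0.3, 0.6]
opening: 85.1
finger_force: 0.0
dt [ 0.39 -0.33  0.31] rz 0.002552201543988207 tilt [-0.  0.] yaw -89.85376962306272 j6 0.8383503291374974
```

View pics/w1b.png

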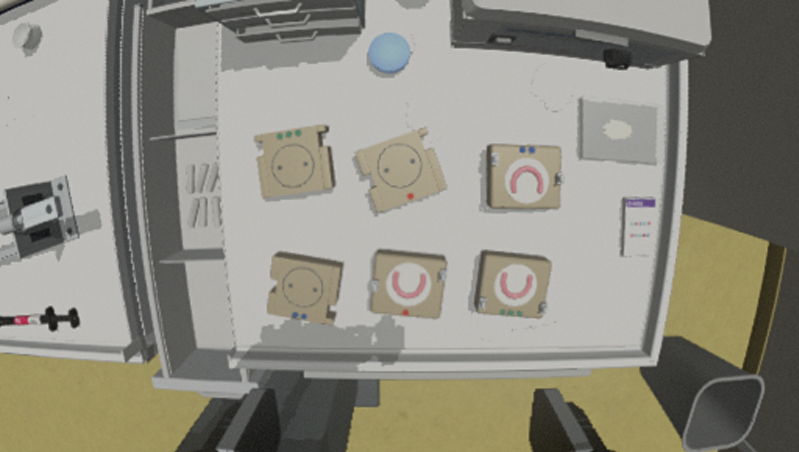

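Converted, -60.4 mm is -0.0604, -2.5 mm is -0.0025.

```bash
echo '[{"tx": -0.0025, "ty": -0.0604}, {"tx": -0.0025, "ty": -0.0604}, {"tx": -0.0025, "ty": -0.0604}, {"tx": -0.0025, "ty": -0.0604}]' | python3 drive.py 60; echo '[{"tx": -0.0025, "ty": -0.0604}, {"tx": -0.0025, "ty": -0.0604}, {"tx": -0.0025, "ty": -0.0604}, {"tx": -0.0025, "ty": -0.0604}, {}]' | python3 drive.py;  python3 -c "
from h import *
im,c=shot('wrist','w2')
goto(440,153,290,90)"
echo '[{"ty": 0.04}, {"ty": 0.04}, {}, {}]' | python3 drive.py
python3 -c "
from h import *
i2,c=shot('wrist','w3')
i1,_=load('w2')
cv2.imwrite('pics/w23.png',cv2.resize(np.vstack([i1[30:220,:,::-1],i2[30:220,:,::-1]]),None,fx=1.5625,fy=1.56,interpolation=cv2.INTER_CUBIC))"
```

```text
time: 2.2
ee_pos: [449.2, -7.1, 290.6]
tcp_rot: [0.0, 1.0, 0.001, 0.0]
ft_force: [1.1, -0.5, -0.2]
opening: 59.9
finger_force: 0.0
time: 2.82
ee_pos: [438.4, 236.2, 290.4]
tcp_rot: [-0.0, 1.0, 0.004, -0.0]
ft_force: [-0.0, -0.7, 1.0]
opening: 60.1
finger_force: 0.0
dt [ 0.7  81.21  0.36] rz 0.005249495849108812 tilt [-0. -0.] yaw -89.6992260432746 j6 1.8125377999583692
time: 3.38
ee_pos: [439.6, 152.2, 290.6]
tcp_rot: [-0.0, 1.0, -0.0, 0.0]
ft_force: [0.1, -0.4, -0.2]
opening: 60.6
finger_force: 0.0
```

View pics/w23.png

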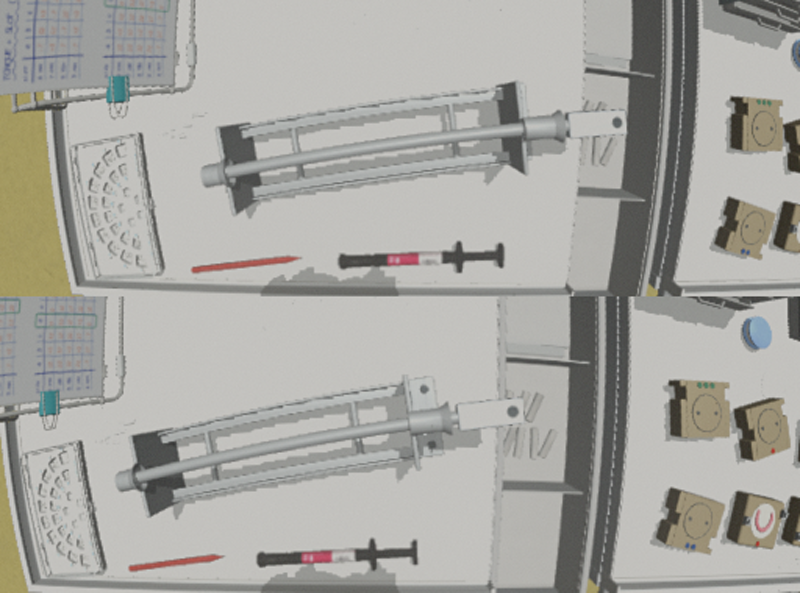

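```bash
python3 - <<'E'
from h import *
i1,c1=load('w2'); i2,c2=load('w3')
o=lambda p,k:[p[0]/1.5625,(p[1]-296.4*k)/1.56+30]
F={'tabc':((598,122),(491,412.5)),'tabR':((626,121),(522,410.5)),'tabL':((570,126),(459.5,417)),'mouth':((567,126),(449,419)),'out':((203,176),(117,481)),
'ep_near_top':((524,82),(435,376)),'ep_near_bot':((525,174),(437,458)),'epfar_top':((218,126),(133,436)),'epfar_bot':((237,213),(150,516)),
'lip_top':((500,88),(403,384)),'bar_near':((524,129),(410,424)),}
for k,(a,b) in F.items():
    a=o(a,0);b=o(b,1); print(k,tri([(c1,a),(c2,b)]),plane(c1,a,90.5)[0],plane(c2,b,90.5)[0])
E
```

```text
tabc [512.89  88.41  92.76] [512.95  87.43  90.5 ] [512.74  87.99  90.5 ]
tabR [515.67  66.17  97.26] [515.96  62.75  90.5 ] [515.23  64.44  90.5 ]
tabL [508.45 111.62  92.75] [508.01 110.79  90.5 ] [508.73 111.36  90.5 ]
mouth [508.25 121.17 112.55] [507.84 113.25  90.5 ] [507.11 119.06  90.5 ]
out [469.77 392.32  96.8 ] [468.62 395.26  90.5 ] [469.06 396.81  90.5 ]
ep_near_top [544.48 123.01  -9.31] [538.88 148.6   90.5 ] [538.8  129.47  90.5 ]
ep_near_bot [462.56 122.37   8.33] [469.2  144.78  90.5 ] [477.93 127.59  90.5 ]
epfar_top [505.91 387.55  71.1 ] [507.4  379.45  90.5 ] [505.88 374.89  90.5 ]
epfar_bot [435.74 371.05  83.11] [437.9  368.18  90.5 ] [437.11 366.46  90.5 ]
lip_top [535.68 152.78  22.19] [533.22 166.69  90.5 ] [532.74 152.58  90.5 ]
bar_near [503.34 147.56  91.28] [503.44 147.36  90.5 ] [503.17 147.55  90.5 ]
```

```bash
python3 - <<'E'
from h import *
for n in ['w2','w3']:
    im,c=load(n); g=cv2.cvtColor(im,cv2.COLOR_RGB2GRAY)
    L=cv2.createLineSegmentDetector(0).detect(g)[0][:,0]
    print(n)
    for l in sorted(L,key=lambda l:(l[1]+l[3])):
        a=plane(c,[l[:2],l[2:]],90.5); 
        if np.hypot(*(l[2:]-l[:2]))<30: continue
        d=a[1]-a[0]; 
        if d[1]<0: d=-d
        an=np.degrees(np.arctan2(d[1],d[0]))
        if not 90<an<106: continue
        if a[:,0].min()<400 or a[:,0].max()>580 or a[:,1].min()<40 or a[:,1].max()>420: continue
        b=plane(c,[l[:2],l[2:]],35); f=lambda q:q[0,0]+(q[1,0]-q[0,0])*(230-q[0,1])/(q[1,1]-q[0,1])
        db=b[1]-b[0]
        print(a[:,:2].ravel().round(0),'ang',an.round(2),'x@y230 z90.5:',f(a).round(1),'z35:',f(b).round(1),b[:,1].round())
E
```

```text
w2
[528. 209. 533. 173.] ang 97.98 x@y230 z90.5: 525.4 z35: 526.3 [205. 163.]
[509. 351. 529. 212.] ang 98.1 x@y230 z90.5: 526.2 z35: 527.2 [369. 208.]
[524.  67. 518. 110.] ang 98.18 x@y230 z90.5: 500.9 z35: 497.8 [39. 90.]
[504. 320. 521. 206.] ang 98.12 x@y230 z90.5: 517.2 z35: 516.8 [333. 201.]
[512. 296. 507. 332.] ang 97.73 x@y230 z90.5: 521.0 z35: 521.2 [306. 347.]
[510. 230. 506. 266.] ang 96.89 x@y230 z90.5: 509.9 z35: 508.3 [229. 270.]
[501. 106. 506.  66.] ang 97.72 x@y230 z90.5: 484.2 z35: 478.4 [85. 38.]
[487. 311. 501. 212.] ang 98.17 x@y230 z90.5: 498.3 z35: 494.8 [324. 208.]
[508. 149. 476. 377.] ang 98.02 x@y230 z90.5: 497.0 z35: 493.3 [135. 399.]
[471. 372. 503. 149.] ang 98.2 x@y230 z90.5: 491.6 z35: 487.0 [394. 135.]
[490. 210. 476. 310.] ang 98.2 x@y230 z90.5: 487.4 z35: 482.1 [206. 322.]
[485. 175. 459. 356.] ang 98.13 x@y230 z90.5: 477.3 z35: 470.4 [165. 375.]
[454. 350. 480. 172.] ang 98.2 x@y230 z90.5: 471.4 z35: 463.6 [369. 161.]
[466. 214. 454. 303.] ang 98.01 x@y230 z90.5: 463.9 z35: 454.8 [210. 314.]
[404. 287. 408. 199.] ang 93.01 x@y230 z90.5: 406.7 z35
[... 370 characters left out ...]
95.3 z35: 493.2 [149. 291.]
[489. 295. 503. 195.] ang 98.16 x@y230 z90.5: 498.3 z35: 496.6 [318. 202.]
[470. 373. 504. 150.] ang 98.71 x@y230 z90.5: 492.0 z35: 489.5 [409. 150.]
[493. 193. 478. 294.] ang 98.18 x@y230 z90.5: 487.2 z35: 483.7 [199. 317.]
[485. 162. 467. 286.] ang 98.22 x@y230 z90.5: 475.2 z35: 469.8 [164. 308.]
[482. 331. 476. 377.] ang 97.9 x@y230 z90.5: 496.3 z35: 494.2 [360. 414.]
[454. 338. 480. 159.] ang 98.17 x@y230 z90.5: 469.8 z35: 463.5 [368. 160.]
[464. 209. 459. 248.] ang 97.7 x@y230 z90.5: 461.7 z35: 454.0 [219. 264.]
[456. 268. 449. 320.] ang 97.97 x@y230 z90.5: 461.5 z35: 453.8 [287. 347.]
[404. 269. 409. 182.] ang 92.87 x@y230 z90.5: 406.2 z35: 388.4 [288. 186.]
```

Converted, -0.1713 rad is -0.6852.

```bash
sed -i 's/d=(yaw-cur+90)%180-90/d=(yaw-cur+180)%360-180/' h.py
echo '[{"drz": -0.6852}, {"drz": -0.6852}, {"drz": -0.6852}, {"drz": -0.6852}, {"drz": -0.6852}]' | python3 drive.py 50 >/dev/null;echo '[{"drz": -0.6852}, {"drz": -0.6852}, {"drz": -0.6852}, {"drz": -0.6852}, {"drz": -0.6852}]' | python3 drive.py; python3 -c "
from h import *
goto(513,88,200,8.15)"
```

```text
time: 4.68
ee_pos: [439.4, 153.6, 290.5]
tcp_rot: [-0.0, 0.652, 0.758, -0.0]
ft_force: [0.2, -0.2, 0.2]
opening: 50.0
finger_force: 0.0
dt [-75.85  63.    90.44] rz 0.007834801366836789 tilt [-0.  0.] yaw 8.59890105164308 j6 -0.07448583997525701
```

```bash

echo '[{"tx": -0.0253, "ty": 0.021, "tz": 0.03, "drz": 0.032}, {"tx": -0.0253, "ty": 0.021, "tz": 0.03}, {"tx": -0.0253, "ty": 0.021, "tz": 0.03}, {}, {}]' | python3 drive.py; python3 -c "
from h import *
goto(513,88,82,8.15)
im,c=shot('wrist','w4')
cv2.imwrite('pics/w4b.png',cv2.resize(im[:,:,::-1],None,fx=1.5,fy=1.5,interpolation=cv2.INTER_CUBIC))"
```

```text
time: 5.3
ee_pos: [512.3, 87.2, 201.1]
tcp_rot: [-0.0, 0.657, 0.753, 0.0]
ft_force: [-0.6, -0.2, 0.7]
opening: 49.9
finger_force: 0.0
dt [  0.69   0.79 119.1 ] rz -0.006423539752953777 tilt [0. 0.] yaw 7.781958282621255 j6 -0.2004946307607276
```

View pics/w4b.png

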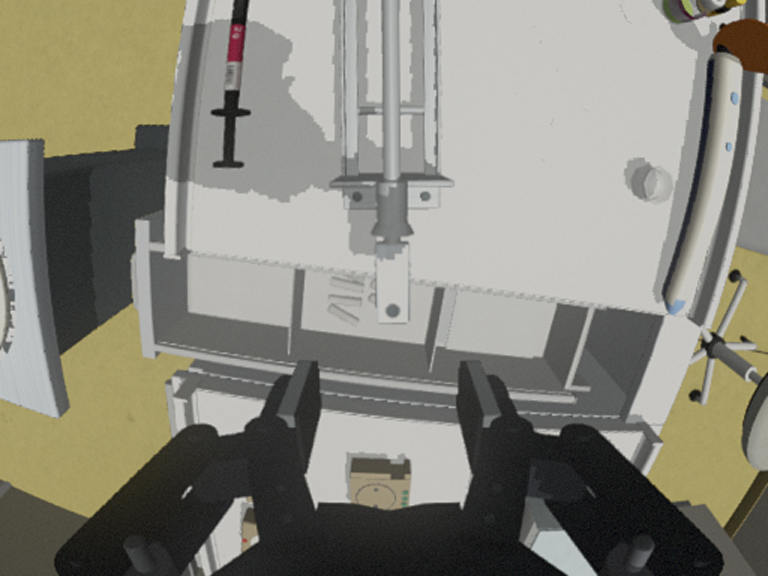

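```bash

echo '[{"tx": 0.0007, "ty": 0.0008, "tz": 0.045, "drz": -0.024}, {"tz": 0.045}, {"tz": 0.029}, {}]' | python3 drive.py >/dev/null
echo '[{}, {}, {}, {}, {}]' | python3 drive.py 5;echo '[{"tx": -0.008}, {"tx": -0.02}, {"tx": -0.02}]' | python3 drive.py; python3 -c "
from h import *
goto(513,88,82,8.15)"
```

```text
time: 6.48
ee_pos: [514.6, 87.3, 83.4]
tcp_rot: [0.001, 0.656, 0.755, 0.001]
ft_force: [-0.7, 0.9, 5.8]
opening: 17.9
finger_force: 62.4
time: 6.85
ee_pos: [520.5, 39.9, 82.5]
tcp_rot: [0.0, 0.656, 0.755, 0.001]
ft_force: [0.2, 2.1, 2.5]
opening: 18.0
finger_force: 62.0
dt [48.67 -0.63  0.53] rz -0.0012012298719867639 tilt [0. 0.] yaw 8.081174598110122 j6 -0.2981219651173828
```

```bash

echo '[{"tx": -0.042}, {"tx": -0.042}, {"tx": -0.042}]' | python3 drive.py
echo '[{"tx": -0.042}, {"tx": -0.042}, {"tx": -0.042}, {}]' | python3 drive.py;echo '[{"tz": -0.03}, {"tz": -0.03}, {}]' | python3 drive.py; python3 -c "
from h import *
goto(640,110,150,90-90+0)
im,c=shot('wrist','w5')
s,_=shot('scene')
cv2.imwrite('pics/w5b.png',np.hstack([im,s])[:,:,::-1][:, :800])"
```

```text
time: 7.22
ee_pos: [537.7, -86.1, 81.8]
tcp_rot: [0.0, 0.656, 0.755, 0.0]
ft_force: [2.1, 0.8, 0.1]
opening: 18.0
finger_force: 61.7
time: 7.72
ee_pos: [555.3, -212.9, 81.8]
tcp_rot: [0.001, 0.657, 0.754, -0.0]
ft_force: [0.6, 1.6, -1.0]
opening: 18.1
finger_force: 61.6
time: 8.1
ee_pos: [556.6, -210.0, 144.0]
tcp_rot: [0.003, 0.655, 0.755, 0.0]
ft_force: [0.0, -0.2, -0.5]
opening: 18.2
finger_force: 61.6
dt [304.95 127.77  -6.53] rz 0.14177720780718484 tilt [ 0. -0.] yaw 8.123235638500907 j6 -0.705469814336898
```

View pics/w5b.png

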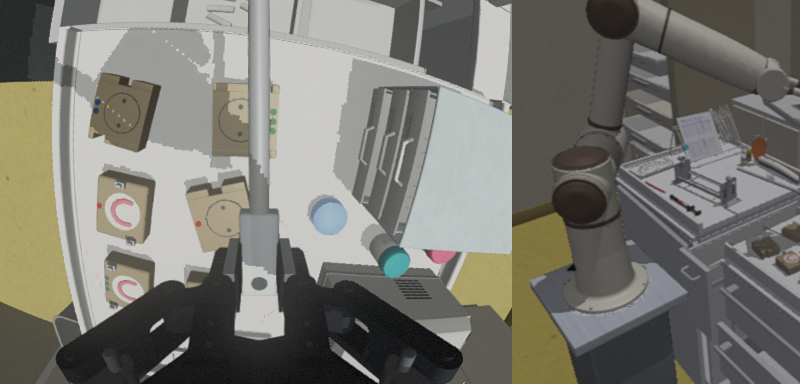

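```bash

echo '[{"tx": 0.05}, {"tx": 0.05}, {"tx": 0.05}, {"tx": 0.05}, {"tx": 0.05}]' | python3 drive.py >/dev/null
echo '[{"tx": 0.05, "ty": 0.02}, {"ty": 0.04}, {"ty": 0.04}, {"ty": 0.02, "drz": 0.568}, {}]' | python3 drive.py; python3 -c "
from h import *
goto(635,105,20,0)"
```

```text
time: 9.45
ee_pos: [631.0, 104.4, 139.0]
tcp_rot: [-0.001, 0.707, 0.707, -0.001]
ft_force: [-1.0, 0.6, -1.1]
opening: 18.0
finger_force: 61.6
dt [  0.65   4.42 118.96] rz 0.000565266757263296 tilt [-0. -0.] yaw 0.0323873994902451 j6 -0.025174492947453376
```

```bash

echo '[{"ty": 0.004, "tz": 0.04}, {"tz": 0.04}, {"tz": 0.036}, {}]' | python3 drive.py |grep -E "ee_p|ft"
echo '[{"tz": 0.009}, {"tz": 0.007}, {}]' | python3 drive.py |grep -E "ee_p|ft"
echo '[{"tz": 0.0025}, {}]' | python3 drive.py|grep -E "ee_p|ft"
```

```text
ee_pos: [630.6, 104.1, 20.8]
ft_force: [-1.2, 0.2, -0.7]
ee_pos: [635.8, 104.0, 9.7]
ft_force: [-0.3, 0.0, -1.6]
ee_pos: [635.9, 104.0, 7.2]
ft_force: [-0.5, -0.5, -0.8]
```

```bash

echo '[{"tz": 0.003}, {}, {}]' | python3 drive.py |grep -E "ee_p|ft"
echo '[{"tz": 0.002}, {}, {}]' | python3 drive.py|grep -E "ee_p|ft"
```

```text
ee_pos: [635.7, 104.0, 4.0]
ft_force: [-0.5, 0.8, -0.9]
ee_pos: [635.8, 104.0, 2.0]
ft_force: [0.1, 0.1, -0.4]
```

```bash

echo '[{"tz": 0.0015}, {}, {}]' | python3 drive.py |grep -E "ee_p|ft"
echo '[{}, {}, {}]' | python3 drive.py 40|grep -E "ee_p|ft|ope"
echo '[{"tz": -0.05}, {"tz": -0.05}, {"tz": -0.05}, {"tz": -0.05}]' | python3 drive.py 85|grep -E "ee_p|ft|ope"; python3 -c "
from h import *
goto(420,-250,200,0)"
```

```text
ee_pos: [636.0, 104.0, 0.8]
ft_force: [-0.6, -0.4, 1.6]
ee_pos: [635.7, 104.0, 0.4]
ft_force: [-0.4, -0.7, 0.8]
opening: 40.3
ee_pos: [635.5, 104.0, 202.2]
ft_force: [0.8, 0.0, -0.2]
opening: 84.8
dt [-354.26 -215.17    2.12] rz -0.0010600824292750558 tilt [0. 0.] yaw -0.06073824913342372 j6 -0.024001232129507562
```

```bash
cat >> h.py <<'E'
def flasks(im,cam,zt=25):
    """[(centre xy, angle deg of long side, size, dot colour, dot centroid xy)] of bronze tops at height zt"""
    hsv=cv2.cvtColor(im,cv2.COLOR_RGB2HSV); H,S,V=[hsv[...,i].astype(int) for i in range(3)]
    br=((H>10)&(H<24)&(S>55)&(V>30)).astype(np.uint8)
    br=cv2.morphologyEx(br,cv2.MORPH_CLOSE,np.ones((3,3),np.uint8))
    dots={'a':((H<5)|(H>174))&(S>140),'b':(H>100)&(H<130)&(S>110),'c':(H>45)&(H<85)&(S>90)}
    out=[]
    for c in cv2.findContours(br,cv2.RETR_EXTERNAL,cv2.CHAIN_APPROX_NONE)[0]:
        if cv2.contourArea(c)<900: continue
        P=plane(cam,c[:,0],zt)[:,:2]; 
        (x,y),(w,h),a=cv2.minAreaRect(P.astype(np.float32))
        if not(45<min(w,h)<85 and max(w,h)<100): continue
        if w<h: a+=90
        m=cv2.fillPoly(np.zeros(br.shape,np.uint8),[cv2.convexHull(c)],1)>0
        n,k=max((int((m&d).sum()),k) for k,d in dots.items())
        D=plane(cam,np.argwhere(m&dots[k])[:,::-1].mean(0),zt)[0,:2] if n else np.zeros(2)
        white=(m&(S<30)&(V>120)).sum()/m.sum()
        yd=np.degrees(np.arctan2(D[1]-y,D[0]-x)); a=(a+90-yd+90)%180-90+yd  # angle of local +y
        out.append((("lower_" if white>.04 else "upper_")+k,np.array([x,y]),round(a%360,2),np.array([max(w,h),min(w,h)]),n,round(white,3)))
    return out
E
python3 -c "
from h import *
im,c=load('w1')
for f in flasks(im,c): print(f)"
```

```text
('upper_b', array([ 414.35, -156.06]), np.float64(169.35), array([63.46, 56.81]), 7, np.float64(0.032))
```

```bash
python3 -c "
from h import *
im,c=load('w1'); hsv=cv2.cvtColor(im,cv2.COLOR_RGB2HSV)
for p in [(320,180),(268,170),(378,165),(420,200),(535,205),(440,310),(300,300),(250,250),(350,230)]:
    u,v=int(p[0]/1.5625),int(p[1]/1.5625); print(p,hsv[v,u],im[v,u])
br=((hsv[...,0]>10)&(hsv[...,0]<24)&(hsv[...,1]>55)&(hsv[...,2]>30)).astype(np.uint8)
for q in cv2.findContours(br,cv2.RETR_EXTERNAL,cv2.CHAIN_APPROX_NONE)[0]:
    if cv2.contourArea(q)>300: print(cv2.contourArea(q),cv2.boundingRect(q))
"
```

```text
(320, 180) [ 21  53 164] [164 154 130]
(268, 170) [ 21  56 160] [160 150 125]
(378, 165) [ 22  48 166] [166 158 135]
(420, 200) [ 36   9 149] [148 149 144]
(535, 205) [ 20  54 161] [161 150 127]
(440, 310) [ 22  55 145] [145 137 114]
(300, 300) [ 21  55 153] [153 143 120]
(250, 250) [ 24   7 188] [188 187 183]
(350, 230) [ 24   7 187] [187 186 182]
```

```bash
sed -i 's/br=((H>10)&(H<24)&(S>55)&(V>30))/br=((H>12)\&(H<28)\&(S>28)\&(V>30))/; s/(S<30)&(V>120)/(S<20)\&(V>120)/' h.py
python3 -c "
from h import *
im,c=load('w1')
for f in flasks(im,c): print(f)"
```

```text
('lower_b', array([ 416.47, -156.55]), np.float64(169.57), array([66.39, 63.08]), 7, np.float64(0.043))
('lower_c', array([ 419.85, -352.1 ]), np.float64(174.55), array([68.61, 60.22]), 0, np.float64(0.246))
('lower_a', array([ 420.05, -254.36]), np.float64(174.28), array([64.99, 60.36]), 5, np.float64(0.263))
('lower_b', array([ 520.85, -357.49]), np.float64(1.85), array([68.07, 56.64]), 8, np.float64(0.265))
('lower_a', array([ 524.04, -247.64]), np.float64(199.5), array([65.05, 57.75]), 6, np.float64(0.056))
('lower_c', array([ 534.13, -153.3 ]), np.float64(5.45), array([67.53, 57.84]), 2, np.float64(0.052))
```

```bash
sed -i 's/white>.04/white>.15/' h.py; python3 -c "
from h import *
im,c=load('w1')
p=np.array([[300,352],[450,352],[550,352]])/1.5625
print(plane(c,p,0)); print(plane(c,p+[0,6],22))
g=cv2.cvtColor(im,cv2.COLOR_RGB2GRAY); print(g[205:250,290])
goto(420,-330,150,-5.7)"
```

```text
[[ 339.8  -142.14    0.  ]
 [ 340.78 -297.73    0.  ]
 [ 339.22 -405.24    0.  ]]
[[ 339.65 -146.74   22.  ]
 [ 340.74 -295.74   22.  ]
 [ 338.91 -398.73   22.  ]]
[187 188 186 187 188 187 187 187 185 186 187 186 186 186 187 186 188 185
 164 185 188 165 133 127 124 124 131 171 186 187 188 186 179 135 155 158
 155 150 142 147 146 145 146 148 147]
dt [-434.26 -215.09   52.11] rz 0.09842368493440203 tilt [0. 0.] yaw -0.06073824913342372 j6 -0.024001232129507562
```

The manual's scale: shifts go in m and turns go in units of 0.25 rad. Converting my numbers, -54 mm is -0.054, -27 mm is -0.027, 0.05 rad is 0.2.

```bash
cat >> h.py <<'E'
def hover(xy,yaw,z):
    t=np.radians(yaw); goto(xy[0]+np.sin(t)*80,xy[1]-np.cos(t)*80,z,yaw)
E
python3 -c "
from h import *
hover((420,-254.4),-5.7,150)"
echo '[{"tx": -0.03, "ty": -0.054, "tz": 0.003, "drz": 0.2}, {"tx": -0.054, "ty": -0.027, "tz": 0.006, "drz": 0.196}, {"tx": -0.054, "ty": -0.022, "tz": 0.006}, {"tx": -0.054, "ty": -0.022, "tz": 0.006}, {"tx": -0.054, "ty": -0.022, "tz": 0.006}]' | python3 drive.py 72 >/dev/null; echo '[{"tx": -0.054, "ty": -0.027, "tz": 0.006}, {"tx": -0.054, "ty": -0.027, "tz": 0.006}, {"tx": -0.054, "ty": -0.027, "tz": 0.006}, {}]' | python3 drive.py|grep ee_; python3 -c "
from h import *
hover((420,-254.4),-5.7,150)"
```

```text
dt [-438.28 -223.03   52.11] rz 0.09842368493440203 tilt [0. 0.] yaw -0.06073824913342372 j6 -0.024001232129507562
ee_pos: [371.3, -289.0, 155.4]
dt [-40.39  45.29   5.37] rz -0.0069237018203136685 tilt [-0. -0.] yaw -6.096698892911011 j6 -0.81194872837211
```

```bash

echo '[{"tx": -0.02, "ty": 0.023, "tz": 0.003, "drz": -0.028}, {"tx": -0.02, "ty": 0.0225, "tz": 0.003}, {}, {}]' | python3 drive.py |grep ee_; python3 -c "
from h import *
hover((420,-254.4),-5.7,150)
im,c=shot('wrist','w6')
for z in (26,): 
  for f in flasks(im,c,z): print(f)
cv2.imwrite('pics/w6b.png',im[...,::-1])"
```

```text
ee_pos: [415.0, -329.1, 149.3]
dt [-5.14 -2.45 -0.69] rz 0.007599875875153342 tilt [-0.  0.] yaw -5.264559187530417 j6 -0.8071834014446984
('lower_c', array([ 417.86, -350.77]), np.float64(174.79), array([69.24, 56.88]), 0, np.float64(0.258))
('lower_b', array([ 517.62, -355.66]), np.float64(1.57), array([70.18, 60.85]), 21, np.float64(0.24))
('lower_a', array([ 417.69, -253.87]), np.float64(174.65), array([64.23, 56.77]), 26, np.float64(0.286))
('upper_a', array([ 520.98, -248.42]), np.float64(199.45), array([65.12, 62.47]), 23, np.float64(0.029))
```

View pics/w6b.png

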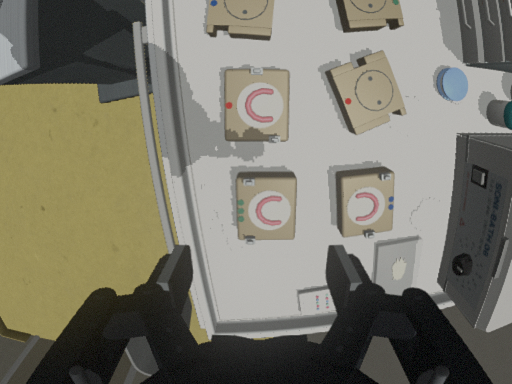

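```bash
python3 - <<'E'
from h import *
def dot(n,box):
    im,c=load(n); hsv=cv2.cvtColor(im,cv2.COLOR_RGB2HSV).astype(int); m=((hsv[...,0]<5)|(hsv[...,0]>174))&(hsv[...,1]>140)
    p=np.argwhere(m)[:,::-1]; p=p[(p[:,0]>box[0])&(p[:,0]<box[1])&(p[:,1]>box[2])&(p[:,1]<box[3])]; return (c,p.mean(0)) ,len(p)
for b1,b2 in (((240,280,190,210),(215,240,95,115)),((255,270,118,135),(335,360,90,110))):
    a,b=dot('w1',b1),dot('w6',b2); print(tri([a[0],b[0]]),a[1],b[1],plane(a[0][0],a[0][1],26),plane(b[0][0],b[0][1],26))
goto(417.7,-253.9,60,-5.35)
E
```

```text
[ 393.45 -251.77   27.3 ] 5 26 [[ 392.99 -251.67   26.  ]] [[ 393.31 -251.89   26.  ]]
[ 501.33 -256.04   24.33] 6 23 [[ 501.48 -256.14   26.  ]] [[ 500.83 -255.86   26.  ]]
dt [75.15 -3.98 89.45] rz 0.0013529434040883477 tilt [-0.  0.] yaw -5.272482053025666 j6 -0.807303889512128
```

```bash

echo '[{"tx": 0.0375, "ty": -0.002, "tz": 0.02}, {"tx": 0.0375, "ty": -0.002, "tz": 0.035}, {"tz": 0.034}, {}]' | python3 drive.py 72 |grep ee_; python3 -c "
from h import *
goto(417.7,-253.9,6,-5.35)"
```

```text
ee_pos: [415.9, -252.6, 58.4]
dt [-1.33  2.2  52.42] rz 0.0013051717393917821 tilt [-0.  0.] yaw -5.275219167793109 j6 -0.7027611148402954
```

```bash

echo '[{"tx": -0.0013, "ty": 0.0022, "tz": 0.03}, {"tz": 0.0225}, {}, {}]' | python3 drive.py |grep -E "ee_|ft"
echo '[{}, {}, {}]' | python3 drive.py 40|grep -vE "tcp_rot"
echo '[{"tz": -0.04}, {"tz": -0.06}, {"tz": -0.04}, {}]' | python3 drive.py|grep -vE "tcp_rot"; python3 -c "
from h import *
goto(477.8,336,120,8.15)"
```

```text
ee_pos: [420.9, -258.0, 9.9]
ft_force: [0.2, -0.4, 0.1]
time: 15.62
ee_pos: [420.9, -258.0, 10.1]
ft_force: [-2.1, 0.8, 8.8]
opening: 56.4
finger_force: 64.8
time: 16.12
ee_pos: [421.9, -258.7, 152.1]
ft_force: [0.8, 0.2, -3.6]
opening: 56.5
finger_force: 67.5
dt [597.53   0.35  28.75] rz -0.23510486119962748 tilt [ 0.01 -0.01] yaw -5.320516289747667 j6 -0.7019968214879201
```

```bash

echo '[{"drz": -0.472}, {"drz": -0.468}, {}, {}, {}]' | python3 drive.py |grep -E "ee_|ft"
python3 -c "
from h import *
goto(478.3,332.2,140,8.15)"
```

```text
ee_pos: [419.7, -256.6, 147.5]
ft_force: [1.2, -0.6, -2.7]
dt [574.76 140.74   7.84] rz -0.0013317716375127805 tilt [-0.  0.] yaw 8.07369510589528 j6 -0.93595238803703
```

```bash

echo '[{"tx": 0.0575, "ty": 0.014}, {"tx": 0.0575, "ty": 0.014}, {"tx": 0.0575, "ty": 0.014}, {"tx": 0.0575, "ty": 0.014}, {"tx": 0.0575, "ty": 0.014}]' | python3 drive.py >/dev/null
echo '[{"tx": 0.0575, "ty": 0.014}, {"tx": 0.0575, "ty": 0.014}, {"tx": 0.0575, "ty": 0.014}, {"tx": 0.0575, "ty": 0.014}, {"tx": 0.0575, "ty": 0.014}]' | python3 drive.py >/dev/null
echo '[{}, {}, {}, {}, {}]' | python3 drive.py |grep -E "ee_|ft"
python3 -c "
from h import *
goto(478.3,332.2,70,8.15)"
```

```text
ee_pos: [477.3, 331.6, 148.1]
ft_force: [0.8, -0.5, -3.4]
dt [ 0.48  1.07 78.15] rz -0.0014074322887467857 tilt [0. 0.] yaw 8.069360069904365 j6 0.258520829655461
```

```bash

echo '[{"tx": 0.0005, "ty": 0.001, "tz": 0.04}, {"tz": 0.038}, {}, {}, {}]' | python3 drive.py |grep -E "ee_|ft"
python3 -c "
from h import *
goto(478.3,332.2,44,8.15)
im,c=shot('wrist','w7')
cv2.imwrite('pics/w7b.png',cv2.resize(im[:300,:,::-1],None,fx=1.56,fy=1.56))"
```

```text
ee_pos: [479.7, 333.5, 72.5]
ft_force: [-0.7, -0.4, -3.8]
dt [-1.14 -1.73 28.44] rz -0.00035755193294144074 tilt [0. 0.] yaw 8.129513783285711 j6 0.2588954943356783
```

View pics/w7b.png

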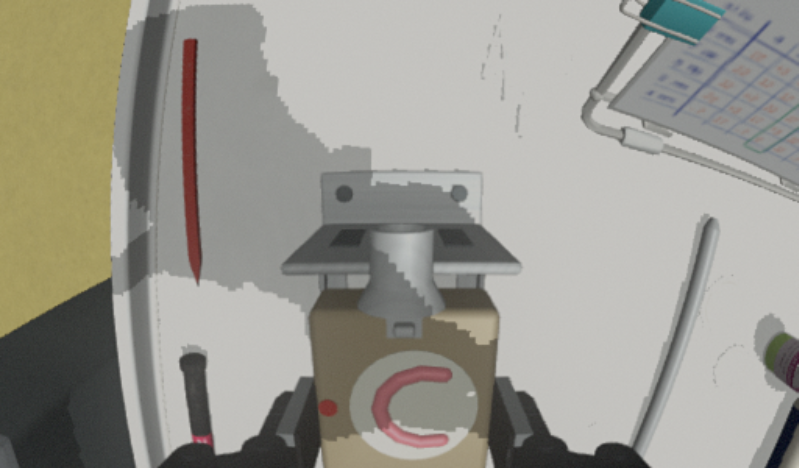

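```bash
python3 - <<'E'
from h import *
im,c=load('w7')
a=lambda u,v,z:plane(c,[u/1.56,v/1.56],z)[0]
O=np.array([488.3,262.7]);d=np.array([-.1418,.9899]);n=np.array([-.9899,-.1418])
for nm,u,v,z in (('flask L',335,290,88.5),('flask R',480,290,88.5),('mouth top',402,318,103),('mouth side',360,300,90.5),('mouthside',443,303,90.5),('plate L',283,268,81.5),('plateR',520,268,81.5),('key',402,325,98)):
    p=a(u,v,z); print(nm,p,'s',(p[:2]-O)@d,'n',(p[:2]-O)@n)
E
```

```text
flask L [452.32 373.06  88.5 ] s 114.35147478304589 n 19.96889306114486
flask R [493.59 378.88  88.5 ] s 114.25630734911806 n -21.713623443395274
mouth top [471.81 372.64 103.  ] s 111.17212572399315 n 0.7319577601656491
mouth side [459.91 371.74  90.5 ] s 111.96652579682751 n 12.637910260216996
mouthside [483.35 374.13  90.5 ] s 111.01029722086037 n -10.899703987341425
plate L [434.94 375.57  81.5 ] s 119.29164235632318 n 36.81279237145691
plateR [506.09 385.57  81.5 ] s 119.10972655072604 n -35.035767456627866
key [472.35 368.79  98.  ] s 107.28352567288952 n 0.7458452456857181
```

```bash

echo '[{"tx": -0.003, "ty": -0.001, "tz": 0.014}, {"tz": 0.01}, {}, {}, {}]' | python3 drive.py |grep -E "ee_|ft"
echo '[{"tz": 0.004}, {}, {}, {}]' | python3 drive.py |grep -E "ee_|ft"
echo '[{"tz": 0.003}, {}, {}, {}]' | python3 drive.py |grep -E "ee_|ft"
```

```text
ee_pos: [477.4, 329.8, 46.1]
ft_force: [0.7, 0.0, -3.6]
ee_pos: [477.5, 329.7, 42.1]
ft_force: [0.4, 0.3, -3.6]
ee_pos: [477.9, 329.9, 40.1]
ft_force: [-3.3, -1.4, 4.3]
```

```bash

echo '[{}, {}, {}]' | python3 drive.py 72|grep -E "ee_|ft|open"
echo '[{"tz": -0.05}, {"tz": -0.05}, {"tx": -0.04, "tz": -0.02}, {"tx": -0.036}, {}]' | python3 drive.py |grep -E "ee_|ft"
echo '[{}, {}, {}]' | python3 drive.py|grep -E "ee_|ft"
python3 -c "
from h import *
O=np.array([488.3,262.7]);d=np.array([-.1418,.9899]);n=np.array([-.9899,-.1418])
im,c=shot('wrist','w8')
for f in flasks(im,c,56): print(f, 's',(f[1]-O)@d,'n',(f[1]-O)@n)
hover((520.98,-248.42),19.45,150)"
```

```text
ee_pos: [477.6, 329.8, 39.0]
ft_force: [-0.1, 0.6, -1.7]
opening: 71.9
ee_pos: [488.8, 252.8, 159.3]
ft_force: [-0.2, 0.2, 0.5]
ee_pos: [487.9, 255.2, 158.7]
ft_force: [0.8, -0.6, -0.6]
('lower_a', array([475.64, 333.54]), np.float64(188.16), array([64.26, 57.1 ]), 31, np.float64(0.28)) s 71.91833616577149 n 2.4823629498291098
dt [-581.5   -23.42    8.77] rz -0.19657302891806944 tilt [-0.  0.] yaw 8.187195076891543 j6 0.11911991807649186
```

```bash

echo '[{"tx": -0.058, "ty": -0.0023, "tz": 0.001}, {"tx": -0.058, "ty": -0.0023, "tz": 0.001}, {"tx": -0.058, "ty": -0.0023, "tz": 0.001}, {"tx": -0.058, "ty": -0.0023, "tz": 0.001}, {"tx": -0.058, "ty": -0.0023, "tz": 0.001}]' | python3 drive.py >/dev/null
echo '[{"tx": -0.058, "ty": -0.0023, "tz": 0.001}, {"tx": -0.058, "ty": -0.0023, "tz": 0.001}, {"tx": -0.058, "ty": -0.0023, "tz": 0.001}, {"tx": -0.058, "ty": -0.0023, "tz": 0.001}, {"tx": -0.058, "ty": -0.0023, "tz": 0.001}]' | python3 drive.py  >/dev/null
echo '[{"drz": -0.392}, {"drz": -0.392}, {}, {}, {}]' | python3 drive.py |grep -E "ee_|ft"
python3 -c "
from h import *
hover((520.98,-248.42),19.45,150)
im,c=shot('wrist','w9')
for f in flasks(im,c,24): print(f)
f=[f for f in flasks(im,c,24) if f[0]=='upper_a'][0]; goto(*f[1],60,f[2]-180)"
```

```text
ee_pos: [547.6, -322.7, 149.0]
ft_force: [-0.4, -0.4, 0.2]
dt [-1.1  -0.41 -0.95] rz -0.0019110773932377652 tilt [ 0. -0.] yaw 19.34050333104461 j6 -1.0597553185666728
('lower_b', array([ 520.61, -356.32]), np.float64(1.41), array([70.57, 57.21]), 19, np.float64(0.262))
('lower_c', array([ 420.02, -351.19]), np.float64(174.85), array([71.19, 61.06]), 2, np.float64(0.238))
('upper_a', array([ 561.91, -247.81]), np.float64(200.09), array([64.68, 58.55]), 8, np.float64(0.039))
('upper_c', array([ 535.08, -160.49]), np.float64(96.3), array([58.24, 56.22]), 24, np.float64(0.037))
dt [65.96 38.28 89.05] rz -0.01295912491091002 tilt [ 0. -0.] yaw 19.347496836422017 j6 -1.0599580967464828
```

```bash

echo '[{"tx": 0.012, "ty": 0.038, "drz": -0.052}, {}, {}, {}, {}]' | python3 drive.py |grep -E "ee_|ft"
python3 -c "
from h import *
im,c=shot('wrist','w10')
cv2.imwrite('pics/w10b.png',cv2.resize(im[:290,:,::-1],None,fx=1.56,fy=1.56,interpolation=cv2.INTER_CUBIC))
for f in flasks(im,c,24): print(f)
f=[f for f in flasks(im,c,24) if f[0]=='upper_a'][0]; goto(*f[1],60,f[2]-180)"
```

```text
ee_pos: [578.9, -299.5, 149.0]
ft_force: [0.1, -0.5, -0.4]
('lower_b', array([ 520.8 , -355.69]), np.float64(1.46), array([72.59, 57.48]), 17, np.float64(0.252))
('lower_c', array([ 420.79, -350.4 ]), np.float64(174.99), array([73.08, 62.98]), 13, np.float64(0.222))
('upper_a', array([ 562.21, -247.65]), np.float64(199.52), array([64.94, 57.86]), 6, np.float64(0.049))
('upper_c', array([ 534.63, -155.29]), np.float64(6.38), array([63.26, 58.32]), 4, np.float64(0.038))
dt [54.4   1.96 89.04] rz 0.00954649227472097 tilt [-0. -0.] yaw 20.066973716495763 j6 -1.0123948791567945
```

View pics/w10b.png

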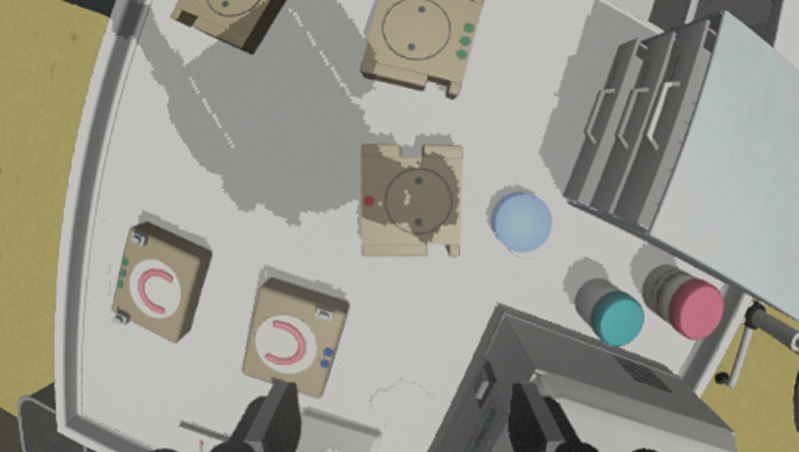

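```bash
python3 - <<'E'
from h import *
im,c=load('w10'); t=np.radians(19.5); tx=np.array([-np.sin(t),np.cos(t)]);ty=np.array([np.cos(t),np.sin(t)]); F=np.array([562.2,-247.65])
for n,p,zs in (('machine',(503,305),(0,60,100,150)),('cab',(568,195),(0,80,120)),('cabtop',(640,230),(80,120,160)),('spool',(493,222),(0,7,14))):
    for z in zs:
        P=plane(c,np.array(p)/1.56,z)[0,:2]; print(n,z,P,(P-F)@tx,(P-F)@ty)
goto(562.2,-247.65,60,19.5)
E
```

```text
machine 0 [ 645.98 -293.93] -71.59607061902642 63.52496624605595
machine 60 [ 626.08 -279.3 ] -51.162963288528175 49.65383713043002
machine 100 [ 612.82 -269.55] -37.5408917348626 40.406417720012755
machine 150 [ 596.24 -257.36] -20.513302292780754 28.847143456991244
cab 0 [ 657.73 -209.15] 4.403837738968644 102.90611542256065
cab 80 [ 627.98 -212.91] 10.785967060707147 73.60113097440858
cab 120 [ 613.1 -214.8] 13.977031721576445 58.94863875033249
cabtop 80 [ 671.82 -213.05] -3.9780356621012842 114.88565156108055
cabtop 120 [ 648.65 -214.91] 2.006088388524933 92.422938759215
cabtop 160 [ 625.48 -216.76] 7.9902124391511435 69.96022595734956
spool 0 [ 617.56 -244.56] -15.565170495730538 53.21872917844628
spool 7 [ 615.92 -244.04] -14.527102668254454 51.84797417525887
spool 14 [ 614.28 -243.52] -13.489034840778327 50.47721917207136
dt [54.4   1.95 89.04] rz 0.009895558125120016 tilt [-0. -0.] yaw 20.066973716495763 j6 -1.0123948791567945
```

```bash
python3 - <<'E'
from h import *
im,c=load('w10'); ct=(np.array(env.camera_info("top")["intrinsics"]),np.linalg.inv(np.array(env.camera_info("top")["extrinsics"])),False)
_,c1=load('w1')
m=(c,np.array((503,305))/1.56)
print(tri([m,(ct,(343,171))]),tri([m,(c1,np.array((452,40))/1.5625)]),tri([m,(c1,np.array((465,12))/1.5625)]))
for p in ((343,171),(343,126),(406,171)): print(plane(ct,p,100),plane(ct,p,0))
E
```

```text
[ 655.65 -300.43  -28.7 ] [ 647.2  -294.33   -2.46] [ 701.81 -323.77 -126.7 ]
[[ 633.2  -275.79  100.  ]] [[ 650.77 -294.55    0.  ]]
[[ 789.86 -280.46  100.  ]] [[ 817.52 -299.52    0.  ]]
[[ 631.93 -489.5   100.  ]] [[ 649.42 -522.03    0.  ]]
```

```bash

echo '[{"tx": 0.0272, "ty": 0.0015, "tz": 0.01, "drz": 0.038}, {"tx": 0.0272, "ty": 0.0015, "tz": 0.03}, {"tz": 0.049}, {}, {}]' | python3 drive.py 66 |grep -E "ee_|ft"
echo '[{}, {}]' | python3 drive.py|grep -E "ee_|ft|open"; python3 -c "
from h import *
goto(562.5,-247.3,8.5,19.5)"
```

```text
ee_pos: [564.7, -247.9, 61.8]
ft_force: [0.4, 0.0, 0.4]
ee_pos: [564.8, -247.8, 61.9]
ft_force: [-1.0, -0.7, -0.1]
opening: 66.2
dt [ 1.34 -2.12 53.36] rz 0.0008825602469947573 tilt [ 0. -0.] yaw 19.550566977318812 j6 -0.9502492239476816
```

```bash

echo '[{"tx": 0.001, "ty": -0.0015, "tz": 0.025}, {"tz": 0.028}, {}, {}, {}]' | python3 drive.py |grep -E "ee_|ft"
echo '[{}, {}, {}]' | python3 drive.py 40|grep -E "ee_|ft|open|fing"
python3 -c "
from h import *
s=env.read_state();R=rot(s['tcp_rot']); print('off',R.T@(np.array([562.21,-247.65,0])-s['ee_pos']))"
echo '[{"tz": -0.04}, {"tz": -0.06}, {"tz": -0.05}, {}, {}]' | python3 drive.py|grep -E "ee_|ft|open|fing"
python3 -c "
from h import *
goto(478,329.8,160,8.15)"
```

```text
ee_pos: [563.2, -247.2, 8.8]
ft_force: [0.3, -0.3, -0.4]
ee_pos: [563.4, -247.2, 9.1]
ft_force: [-0.1, 0.9, 7.4]
opening: 56.1
finger_force: 65.5
off [ 0.03 -1.32  9.08]
ee_pos: [561.1, -245.8, 155.5]
ft_force: [0.4, 0.4, -2.7]
opening: 56.0
finger_force: 65.6
dt [570.17 114.43  -3.45] rz 0.19923577845280038 tilt [-0.  0.] yaw 19.565369233348957 j6 -0.9513005457635124
```

```bash

echo '[{"drz": 0.4}, {"drz": 0.396}, {}, {}]' | python3 drive.py |grep -E "ee_|ft"
python3 -c "
from h import *
goto(477,333.7,150,8.15)"
```

```text
ee_pos: [561.2, -245.9, 155.4]
ft_force: [-0.2, -0.3, -2.1]
dt [585.63  -0.17   6.51] rz 0.0017876001596966124 tilt [-0.  0.] yaw 8.252421944607539 j6 -0.7538734681315135
```

```bash

echo '[{"tx": 0.0585}, {"tx": 0.0585}, {"tx": 0.0585}, {"tx": 0.0585}, {"tx": 0.0585}]' | python3 drive.py >/dev/null
echo '[{"tx": 0.0585}, {"tx": 0.0585}, {"tx": 0.0585}, {"tx": 0.0585}, {"tx": 0.0585}]' | python3 drive.py >/dev/null
echo '[{"tz": 0.02}, {"tz": 0.03}, {"tz": 0.015}, {}, {}]' | python3 drive.py >/dev/null
echo '[{}, {}, {}]' | python3 drive.py |grep -E "ee_|ft"
python3 -c "
from h import *
goto(477,333.7,65,8.15)"
```

```text
ee_pos: [479.1, 332.8, 92.4]
ft_force: [0.2, -0.6, -2.0]
dt [ 1.22 -2.01 27.39] rz 0.00027915928354168255 tilt [0. 0.] yaw 8.16599464875883 j6 0.25749170965322116
```

```bash

echo '[{"tx": 0.0012, "ty": -0.002, "tz": 0.008}, {"tz": 0.005}, {}, {}, {}]' | python3 drive.py |grep -E "ee_|ft"
python3 -c "
from h import *
goto(477,333.7,65,8.15)"
```

```text
ee_pos: [477.0, 333.7, 79.3]
ft_force: [0.5, -0.6, -2.7]
dt [ 0.04 -0.04 14.27] rz 0.00022479691395568466 tilt [0. 0.] yaw 8.162879914417232 j6 0.26045322538589544
```

```bash

echo '[{"tz": 0.004}, {"tz": 0.003}, {}, {}]' | python3 drive.py |grep -E "ee_|ft"
echo '[{"tz": 0.004}, {}, {}, {}]' | python3 drive.py |grep -E "ee_|ft"
echo '[{"tz": 0.0025}, {}, {}, {}]' | python3 drive.py |grep -E "ee_|ft"
```

```text
ee_pos: [476.8, 333.6, 72.0]
ft_force: [-0.0, 0.1, -2.6]
ee_pos: [476.9, 333.6, 68.1]
ft_force: [0.9, 0.3, -1.5]
ee_pos: [476.8, 333.6, 65.5]
ft_force: [0.2, -0.0, -2.2]
```

```bash

echo '[{"tz": 0.0015}, {}, {}]' | python3 drive.py |grep -E "ee_|ft"
echo '[{}, {}, {}]' | python3 drive.py 70|grep -E "ee_|ft|open"
echo '[{"tz": -0.03}, {"tz": -0.05}, {"tx": -0.04, "tz": -0.015}, {"tx": -0.036}, {}]' | python3 drive.py |grep -E "ft"
echo '[{}, {}, {}]' | python3 drive.py|grep -E "time|ee_|ft"
python3 -c "
from h import *
O=np.array([488.3,262.7]);d=np.array([-.1418,.9899]);n=np.array([-.9899,-.1418])
im,c=shot('wrist','w11')
for f in flasks(im,c,80): print(f, 's',(f[1]-O)@d,'n',(f[1]-O)@n)
hover((418,-351),-5.3,150)"
```

```text
ee_pos: [477.0, 333.7, 65.1]
ft_force: [-4.4, -2.1, 5.6]
ee_pos: [476.9, 333.6, 64.0]
ft_force: [-0.3, -0.1, 0.5]
opening: 70.0
ft_force: [0.2, 0.7, -0.1]
time: 34.08
ee_pos: [487.3, 259.0, 158.8]
ft_force: [-0.2, 0.7, -0.3]
('upper_a', array([475.34, 332.68]), np.float64(187.96), array([64.9 , 58.13]), 35, np.float64(0.036)) s 71.11512776733399 n 2.908178672485361
dt [-671.56 -174.55    8.85] rz 0.2359297042746608 tilt [-0.  0.] yaw 8.217776316707674 j6 0.1258699033380465
```

```bash
python3 -c "
from h import *
hover((520.8,-356),-178.6,150)"
echo '[{"tx": -0.06, "ty": -0.007, "tz": 0.001}, {"tx": -0.06, "ty": -0.007, "tz": 0.001}, {"tx": -0.06, "ty": -0.007, "tz": 0.001}, {"tx": -0.06, "ty": -0.007, "tz": 0.001}, {"tx": -0.06, "ty": -0.007, "tz": 0.001}]' | python3 drive.py 72|grep ee_
echo '[{"tx": -0.06, "ty": -0.007, "tz": 0.001}, {"tx": -0.06, "ty": -0.007, "tz": 0.001}, {"tx": -0.06, "ty": -0.007, "tz": 0.001}, {"tx": -0.055, "ty": -0.007, "tz": 0.001}, {"drz": 0.724}]' | python3 drive.py |grep ee_
echo '[{"drz": 0.724}, {"drz": 0.724}, {"drz": 0.724}, {"drz": 0.724}, {"drz": 0.724}]' | python3 drive.py|grep ee_
echo '[{"drz": 0.724}, {"drz": 0.724}, {"drz": 0.724}, {"drz": 0.724}, {"drz": 0.724}]' | python3 drive.py|grep ee_
echo '[{"drz": 0.724}, {"drz": 0.724}, {"drz": 0.724}, {"drz": 0.724}, {"drz": 0.724}]' | python3 drive.py|grep ee_
echo '[{"drz": 0.724}, {"drz": 0.724}, {}, {}, {}]' | python3 drive.py|grep ee_
python3 -c "
from h import *
hover((520.8,-356),-178.6,150)"
```

```text
dt [-533.99  -45.33    8.83] rz -3.022600009198753 tilt [-0.  0.] yaw 8.217776316707674 j6 0.1258699033380465
ee_pos: [495.6, -45.2, 154.2]
ee_pos: [501.1, -283.9, 150.0]
ee_pos: [501.4, -279.9, 149.9]
ee_pos: [501.4, -279.9, 149.9]
ee_pos: [501.4, -279.9, 149.9]
ee_pos: [501.3, -280.1, 150.0]
dt [ -3.57 -17.7   -0.04] rz 0.003378967647822334 tilt [-0.  0.] yaw -178.40639941466853 j6 2.393857850967744
```

```bash

echo '[{"tx": -0.0036, "ty": -0.0177}, {}, {}, {}]' | python3 drive.py|grep ee_
python3 -c "
from h import *
im,c=shot('wrist','w12')
F=flasks(im,c,26)
for f in F: print(f)
f=[f for f in F if f[0]=='lower_b'][0]; goto(*f[1],60,f[2]-180)"
```

```text
ee_pos: [518.3, -276.2, 149.9]
('upper_c', array([ 534.58, -160.14]), np.float64(186.11), array([77.4, 57.8]), 0, np.float64(0.045))
('lower_c', array([ 420.91, -354.37]), np.float64(174.85), array([64.75, 61.19]), 1, np.float64(0.268))
('lower_b', array([ 521.08, -359.55]), np.float64(1.7), array([64.23, 56.79]), 36, np.float64(0.295))
dt [83.42 -0.54 89.95] rz -0.003710252290804781 tilt [-0.  0.] yaw -178.51258179719187 j6 2.4206554674600618
```

```bash

echo '[{"tx": 0.041, "ty": -0.0005, "tz": 0.02, "drz": -0.016}, {"tx": 0.041, "tz": 0.03}, {"tz": 0.039}, {}, {}]' | python3 drive.py |grep -E "ee_|ft"
echo '[{"tz": 0.025}, {"tz": 0.025}, {"tz": 0.001}, {}, {}]' | python3 drive.py |grep -E "ee_|ft"
echo '[{}, {}, {}]' | python3 drive.py 40|grep -E "ee_|ft|open|fing"
python3 -c "
from h import *
s=env.read_state();R=rot(s['tcp_rot']); print('off',R.T@(np.array([521.08,-359.55,0])-s['ee_pos']))"
```

```text
ee_pos: [522.2, -358.3, 62.5]
ft_force: [-0.1, -0.5, 1.1]
ee_pos: [522.7, -359.0, 12.1]
ft_force: [0.2, -0.1, 0.1]
ee_pos: [522.7, -359.0, 11.9]
ft_force: [-0.1, 2.5, 6.5]
opening: 55.9
finger_force: 65.3
off [ 0.51  1.66 11.86]
```

```bash

echo '[{"tz": -0.04}, {"tz": -0.06}, {"tz": -0.045}, {"drz": -0.7232}, {"drz": -0.7232}]' | python3 drive.py|grep -E "fing"
echo '[{"drz": -0.7232}, {"drz": -0.7232}, {"drz": -0.7232}, {"drz": -0.7232}, {"drz": -0.7232}]' | python3 drive.py|grep fing
echo '[{"drz": -0.7232}, {"drz": -0.7232}, {"drz": -0.7232}, {"drz": -0.7232}, {"drz": -0.7232}]' | python3 drive.py|grep fing
echo '[{"drz": -0.7232}, {"drz": -0.7232}, {"drz": -0.7232}, {"drz": -0.7232}, {"drz": -0.7232}]' | python3 drive.py|grep fing
echo '[{"drz": -0.7232}, {}, {}, {}]' | python3 drive.py|grep -E "ee_|fing|ft"
python3 -c "
from h import *
goto(488.2,260.1,150,8.15)"
```

```text
finger_force: 65.6
finger_force: 65.6
finger_force: 65.6
finger_force: 65.6
ee_pos: [521.5, -357.9, 154.9]
ft_force: [0.1, -0.2, -1.8]
finger_force: 65.6
dt [616.58  54.04   5.02] rz -0.0009712883520917587 tilt [-0.  0.] yaw 8.094349276734926 j6 -0.9335027391314037
```

```bash

echo '[{"tx": 0.056, "ty": 0.005}, {"tx": 0.056, "ty": 0.005}, {"tx": 0.056, "ty": 0.005}, {"tx": 0.056, "ty": 0.005}, {"tx": 0.056, "ty": 0.005}]' | python3 drive.py >/dev/null
echo '[{"tx": 0.056, "ty": 0.005}, {"tx": 0.056, "ty": 0.005}, {"tx": 0.056, "ty": 0.005}, {"tx": 0.056, "ty": 0.005}, {"tx": 0.056, "ty": 0.005}]' | python3 drive.py >/dev/null
echo '[{"tx": 0.056, "ty": 0.004}, {}, {}, {}]' | python3 drive.py |grep -E "ee_|ft|fing"
echo '[{"tz": 0.04}, {"tz": 0.04}, {}, {}, {}]' | python3 drive.py |grep -E "ee_|ft|fing"
python3 -c "
from h import *
goto(488.2,260.1,42,8.15)"
```

```text
ee_pos: [487.6, 258.3, 155.0]
ft_force: [0.2, -0.9, -2.8]
finger_force: 65.6
ee_pos: [489.2, 259.6, 77.4]
ft_force: [0.8, -0.9, -3.1]
finger_force: 65.7
dt [ 0.59 -1.07 35.41] rz 0.00015379004499648237 tilt [0. 0.] yaw 8.158811520509415 j6 0.1272676157035487
```

```bash

echo '[{"tx": 0.0006, "ty": -0.001, "tz": 0.016}, {"tz": 0.014}, {}, {}, {}]' | python3 drive.py |grep -E "ee_|ft"
echo '[{"tz": 0.004}, {}, {}, {}]' | python3 drive.py |grep -E "ee_|ft"
echo '[{"tz": 0.002}, {}, {}, {}]' | python3 drive.py |grep -E "ee_|ft"
```

```text
ee_pos: [486.3, 259.8, 44.8]
ft_force: [0.8, 0.1, -0.8]
ee_pos: [486.5, 259.9, 44.4]
ft_force: [-8.4, -4.2, 25.8]
ee_pos: [486.6, 260.0, 44.1]
ft_force: [-12.6, -6.0, 38.7]
```

```bash

echo '[{"tz": -0.01}, {}, {}, {}, {}]' | python3 drive.py |grep -E "ee_|ft"
python3 -c "
from h import *
goto(488.2,260.1,42,8.15)"
echo '[{"ty": 0.001}, {}, {}, {}, {}]' | python3 drive.py |grep -E "ee_|ft"
python3 -c "
from h import *
goto(488.2,260.1,42,8.15)"
```

```text
ee_pos: [485.9, 259.7, 48.4]
ft_force: [-0.0, -0.4, -3.2]
dt [0.08 2.37 6.41] rz 0.0006031574092748316 tilt [-0. -0.] yaw 8.184558373933491 j6 0.1285804480006737
ee_pos: [487.2, 259.9, 49.0]
ft_force: [-0.2, 0.4, -3.0]
dt [0.02 0.98 7.01] rz 0.0006519825859620393 tilt [-0. -0.] yaw 8.187355850491638 j6 0.128337989590947
```

```bash

echo '[{"ty": 0.0008, "tz": 0.003}, {}, {}, {}]' | python3 drive.py |grep -E "ee_|ft"
echo '[{"tz": 0.002}, {}, {}, {}]' | python3 drive.py |grep -E "ee_|ft"
echo '[{"tz": 0.001}, {}, {}, {}]' | python3 drive.py |grep -E "ee_|ft"
```

```text
ee_pos: [488.1, 260.1, 46.0]
ft_force: [-0.4, -0.1, -2.2]
ee_pos: [488.1, 260.1, 44.0]
ft_force: [0.4, -0.1, -2.6]
ee_pos: [488.0, 260.1, 43.0]
ft_force: [-0.4, -0.0, -1.7]
```

```bash

echo '[{"tz": 0.0012}, {}, {}, {}]' | python3 drive.py |grep -E "ee_|ft"
echo '[{"tz": 0.001}, {}, {}, {}]' | python3 drive.py |grep -E "ee_|ft"
echo '[{"tz": 0.001}, {}, {}, {}]' | python3 drive.py |grep -E "ee_|ft"
```

```text
ee_pos: [488.1, 260.1, 41.8]
ft_force: [0.0, 0.3, -2.1]
ee_pos: [488.1, 260.1, 41.7]
ft_force: [-3.3, -2.1, 5.2]
ee_pos: [488.2, 260.1, 41.6]
ft_force: [-7.4, -3.5, 12.7]
```

The manual's scale: shifts go in m and turns go in units of 0.25 rad. Converting my numbers, -1 mm is -0.001.

```bash

echo '[{"tz": -0.001}, {}, {}, {}]' | python3 drive.py 72|grep -E "ee_|ft|open"
echo '[{"tz": -0.05}, {"tz": -0.05}, {"tx": -0.04, "tz": -0.017}, {"tx": -0.04}, {}]' | python3 drive.py |grep -E "ft"
echo '[{}, {}, {}]' | python3 drive.py|grep -E "time|ee_|ft"
python3 -c "
from h import *
O=np.array([488.3,262.7]);d=np.array([-.1418,.9899]);n=np.array([-.9899,-.1418])
im,c=shot('wrist','w13')
for f in flasks(im,c,56): print(f, 's',(f[1]-O)@d,'n',(f[1]-O)@n)
hover((414,-156),-10.6,150)"
```

```text
ee_pos: [488.0, 260.1, 40.7]
ft_force: [1.0, 0.4, -0.2]
opening: 72.0
ft_force: [-0.1, 0.7, -0.5]
time: 52.8
ee_pos: [499.1, 181.6, 157.6]
ft_force: [-0.4, -0.4, -0.1]
('lower_b', array([486.2 , 259.91]), np.float64(188.13), array([63.96, 57.21]), 51, np.float64(0.281)) s -2.4629980993652216 n 2.476716614990244
('upper_a', array([476.75, 321.44]), np.float64(98.17), array([64.05, 47.98]), 39, np.float64(0.021)) s 59.78617902465822 n 3.101400925903329
dt [-397.49 -158.59    7.65] rz 0.3289572334976939 tilt [-0.  0.] yaw 8.247861119717397 j6 -0.02298553103369534
```

```bash

echo '[{"tx": -0.05, "ty": -0.02, "tz": 0.001}, {"tx": -0.05, "ty": -0.02, "tz": 0.001}, {"tx": -0.05, "ty": -0.02, "tz": 0.001}, {"tx": -0.05, "ty": -0.02, "tz": 0.001}, {"tx": -0.05, "ty": -0.02, "tz": 0.001}]' | python3 drive.py |grep ee_
echo '[{"tx": -0.05, "ty": -0.02, "tz": 0.001}, {"tx": -0.05, "ty": -0.02, "tz": 0.001}, {"tx": -0.0475, "ty": -0.0186, "tz": 0.0006}, {"drz": 0.658}, {"drz": 0.658}]' | python3 drive.py >/dev/null
echo '[{}, {}, {}, {}]' | python3 drive.py |grep -E "ee_|ft"
python3 -c "
from h import *
hover((414,-156),-10.6,150)
im,c=shot('wrist','w14')
F=flasks(im,c,24)
for f in F: print(f)
f=[f for f in F if f[0]=='upper_b'][0]; hover(f[1],f[2]-180,150); goto(*f[1],60,f[2]-180)"
```

```text
ee_pos: [435.6, -82.1, 153.0]
ee_pos: [399.1, -235.0, 150.2]
ft_force: [-0.2, 0.1, 0.1]
dt [0.42 0.08 0.22] rz -1.245238615962419e-05 tilt [ 0. -0.] yaw -10.600713469171826 j6 -0.6089961928828915
('lower_c', array([ 417.96, -348.35]), np.float64(175.29), array([77.28, 57.11]), 0, np.float64(0.219))
('upper_b', array([ 413.26, -154.94]), np.float64(169.98), array([65.26, 57.69]), 37, np.float64(0.049))
('upper_c', array([ 530.49, -151.67]), np.float64(5.99), array([65.42, 64.95]), 27, np.float64(0.023))
dt [ 1.36 -0.03  0.22] rz -0.010431019705279836 tilt [ 0. -0.] yaw -10.61765340513034 j6 -0.6087968956505122
dt [81.36 -0.87 90.21] rz -0.010431019705279836 tilt [ 0. -0.] yaw -10.61765340513034 j6 -0.6087968956505122
```

Converted, 1 mm is 0.001, 40 mm is 0.04, -0.0104 rad is -0.0416.

```bash

echo '[{"tx": 0.04, "ty": 0.001, "tz": 0.02, "drz": -0.0416}, {"tx": 0.0395, "tz": 0.03}, {"tz": 0.04}, {}, {}]' | python3 drive.py |grep -E "ee_|ft"
echo '[{}, {}, {"tz": 0.025}, {"tz": 0.024}, {"tz": 0.004}]' | python3 drive.py >/dev/null
echo '[{}, {}, {}, {}]' | python3 drive.py |grep -E "ee_|ft"
echo '[{}, {}, {}]' | python3 drive.py 40|grep -E "ee_|ft|open|fing"
python3 -c "
from h import *
s=env.read_state();R=rot(s['tcp_rot']); print('off',R.T@(np.array([413.26,-154.94,0])-s['ee_pos']))"
```

```text
ee_pos: [415.2, -158.0, 61.6]
ft_force: [0.4, -0.1, 0.2]
ee_pos: [414.6, -157.3, 7.6]
ft_force: [0.2, 0.1, -0.1]
ee_pos: [414.8, -157.4, 7.9]
ft_force: [0.1, 0.6, 5.3]
opening: 56.4
finger_force: 65.2
off [ 2.14 -1.95  7.87]
```

```bash

echo '[{"tz": -0.04}, {"tz": -0.06}, {"tz": -0.05, "drz": -0.632}, {"drz": -0.632}, {}]' | python3 drive.py|grep -E "fing"
echo '[{}, {}, {}]' | python3 drive.py|grep -E "fing|ee_"
python3 -c "
from h import *
goto(488.4,258.1,150,8.15)"
```

```text
finger_force: 67.1
ee_pos: [414.1, -156.9, 156.6]
finger_force: 67.1
dt [400.67 131.35   6.86] rz -0.0027106848487729366 tilt [-0.  0.] yaw 7.994689198575255 j6 -0.7760465091975962
```

```bash

echo '[{"tx": 0.05, "ty": 0.0164, "drz": -0.0108}, {"tx": 0.05, "ty": 0.0164}, {"tx": 0.05, "ty": 0.0164}, {"tx": 0.05, "ty": 0.0164}, {"tx": 0.05, "ty": 0.0164}]' | python3 drive.py >/dev/null
echo '[{"tx": 0.05, "ty": 0.0164}, {"tx": 0.05, "ty": 0.0164}, {"tx": 0.0506, "ty": 0.0164}, {"tz": 0.035}, {"tz": 0.03}]' | python3 drive.py >/dev/null
echo '[{}, {}, {}, {}, {}]' | python3 drive.py |grep -E "ee_|ft|fing"
python3 -c "
from h import *
goto(488.4,258.1,63.9,8.15)"
```

```text
ee_pos: [487.6, 258.1, 92.8]
ft_force: [-0.3, 0.1, -3.8]
finger_force: 67.0
dt [-0.12  0.75 28.9 ] rz 0.0006012550601037971 tilt [0. 0.] yaw 8.18444937735483 j6 0.12486313925604543
```

```bash

echo '[{"ty": 0.0007, "tz": 0.008}, {"tz": 0.006}, {}, {}, {}]' | python3 drive.py |grep -E "ee_|ft"
python3 -c "
from h import *
goto(488.4,258.1,63.9,8.15)"
```

```text
ee_pos: [488.2, 258.2, 78.4]
ft_force: [-0.1, 0.2, -3.8]
dt [-0.16  0.22 14.53] rz 0.0007231087002717216 tilt [0. 0.] yaw 8.191431076654773 j6 0.12468452585101067
```

```bash

echo '[{"tz": 0.004}, {"tz": 0.003}, {}, {}]' | python3 drive.py |grep -E "ee_|ft"
echo '[{"tz": 0.004}, {}, {}, {}]' | python3 drive.py |grep -E "ee_|ft"
echo '[{"tz": 0.0025}, {}, {}, {}]' | python3 drive.py |grep -E "ee_|ft"
echo '[{"tz": 0.0015}, {}, {}, {}]' | python3 drive.py |grep -E "ee_|ft"
```

```text
ee_pos: [488.0, 258.1, 71.2]
ft_force: [-0.6, 0.2, -3.5]
ee_pos: [488.0, 258.2, 67.3]
ft_force: [0.2, 0.5, -2.9]
ee_pos: [488.0, 258.2, 64.8]
ft_force: [0.1, 0.8, -3.2]
ee_pos: [488.2, 258.2, 63.9]
ft_force: [-3.6, -0.9, 5.3]
```

```bash

echo '[{"tz": -0.0005}, {}, {}, {}]' | python3 drive.py 72|grep -E "ee_|ft|open"
echo '[{"tz": -0.03}, {"tz": -0.04}, {"tz": -0.016}, {}, {}]' | python3 drive.py |grep -E "time|ee_|ft"
python3 -c "
from h import *
hover((419,-352),-185.1,150)"
```

```text
ee_pos: [488.0, 258.1, 63.6]
ft_force: [0.1, -0.3, 0.3]
opening: 71.9
time: 63.4
ee_pos: [486.9, 257.8, 147.9]
ft_force: [-0.3, 1.1, 0.5]
dt [-516.08 -135.66   -1.54] rz -2.9096595455129655 tilt [-0. -0.] yaw 8.188788222153855 j6 0.12470555972293723
```

```bash

echo '[{"tx": -0.0573, "ty": -0.015}, {"tx": -0.0573, "ty": -0.015}, {"tx": -0.0573, "ty": -0.015}, {"tx": -0.0573, "ty": -0.015}, {"tx": -0.0573, "ty": -0.015}]' | python3 drive.py |grep ee_
echo '[{"tx": -0.0573, "ty": -0.015}, {"tx": -0.0573, "ty": -0.015}, {"tx": -0.0573, "ty": -0.015}, {"tx": -0.0573, "ty": -0.015}, {"drz": 0.748}]' | python3 drive.py |grep ee_
echo '[{"drz": 0.748}, {"drz": 0.748}, {"drz": 0.748}, {"drz": 0.748}, {"drz": 0.748}]' | python3 drive.py|grep ee_
echo '[{"drz": 0.748}, {"drz": 0.748}, {"drz": 0.748}, {"drz": 0.748}, {"drz": 0.748}]' | python3 drive.py|grep ee_
echo '[{"drz": 0.748}, {"drz": 0.748}, {"drz": 0.748}, {"drz": 0.748}, {"drz": 0.748}]' | python3 drive.py|grep ee_
echo '[{"drz": 0.748}, {"drz": 0.748}, {}, {}, {}]' | python3 drive.py|grep ee_
python3 -c "
from h import *
hover((419,-352),-185.1,150)
im,c=shot('wrist','w15')
F=flasks(im,c,26)
for f in F: print(f)
f=[f for f in F if f[0]=='lower_c'][0]; hover(f[1],f[2]-360,150); goto(*f[1],60,f[2]-360)"
```

```text
ee_pos: [453.1, -37.5, 148.1]
ee_pos: [426.3, -274.7, 148.1]
ee_pos: [426.9, -270.7, 147.7]
ee_pos: [427.0, -270.7, 147.7]
ee_pos: [426.9, -270.6, 147.7]
ee_pos: [427.7, -271.4, 149.3]
dt [ 1.05  1.47 -0.66] rz 0.009243183043421055 tilt [-0.  0.] yaw 175.4295953776549 j6 2.41688459685166
('lower_c', array([ 417.44, -354.09]), np.float64(174.76), array([64.44, 56.36]), 0, np.float64(0.294))
dt [ 3.22  2.74 -0.52] rz 0.011359736942969953 tilt [-0.  0.] yaw 175.41086498321098 j6 2.4172802050744515
dt [83.24  3.62 89.46] rz 0.011359736942969953 tilt [-0.  0.] yaw 175.41086498321098 j6 2.4172802050744515
```

```bash

echo '[{"tx": 0.0406, "ty": 0.0046, "tz": 0.02, "drz": 0.0456}, {"tx": 0.0406, "tz": 0.03}, {"tz": 0.04}, {}, {}]' | python3 drive.py >/dev/null
echo '[{}, {}, {"tz": 0.025}, {"tz": 0.02}, {"tz": 0.004}]' | python3 drive.py >/dev/null
echo '[{}, {}, {}, {}]' | python3 drive.py |grep -E "ee_|ft"
echo '[{}, {}, {}]' | python3 drive.py 40|grep -E "ee_|ft|open|fing"
python3 -c "
from h import *
s=env.read_state();R=rot(s['tcp_rot']); print('off',R.T@(np.array([417.44,-354.09,0])-s['ee_pos'])); goto(417,-354,9,174.76)"
```

```text
ee_pos: [416.4, -352.3, 11.1]
ft_force: [-0.2, -0.1, -0.5]
ee_pos: [417.0, -352.8, 11.8]
ft_force: [0.7, 1.3, 4.9]
opening: 56.0
finger_force: 65.1
off [ 1.25 -0.5  11.85]
dt [ 1.22 -0.07  2.85] rz -0.0014362818787406672 tilt [ 0. -0.] yaw 174.67770711015703 j6 2.3105199250047215
```

```bash

echo '[{"tz": -0.04}, {"tz": -0.06}, {"tz": -0.045}, {"drz": -0.748}, {"drz": -0.748}]' | python3 drive.py|grep -E "fing"
echo '[{"drz": -0.748}, {"drz": -0.748}, {"drz": -0.748}, {"drz": -0.748}, {"drz": -0.748}]' | python3 drive.py|grep fing
echo '[{"drz": -0.748}, {"drz": -0.748}, {"drz": -0.748}, {"drz": -0.748}, {"drz": -0.748}]' | python3 drive.py|grep fing
echo '[{"drz": -0.748}, {"drz": -0.748}, {"drz": -0.748}, {"drz": -0.748}, {"drz": -0.748}]' | python3 drive.py|grep fing
echo '[{"drz": -0.748}, {"drz": -0.044}, {}, {}, {}]' | python3 drive.py|grep -E "ee_|fing|ft"
python3 -c "
from h import *
goto(498.5,187.6,150,8.15)"
```

```text
finger_force: 67.0
finger_force: 67.0
finger_force: 67.0
finger_force: 67.0
ee_pos: [416.1, -352.0, 155.7]
ft_force: [-0.1, 0.4, -3.0]
finger_force: 67.0
dt [522.56 157.77   5.69] rz -0.000488592111026456 tilt [-0.  0.] yaw 8.122005734134797 j6 -1.065621943789442
```

```bash

echo '[{"tx": 0.0522, "ty": 0.0158}, {"tx": 0.0522, "ty": 0.0158}, {"tx": 0.0522, "ty": 0.0158}, {"tx": 0.0522, "ty": 0.0158}, {"tx": 0.0522, "ty": 0.0158}]' | python3 drive.py >/dev/null
echo '[{"tx": 0.0522, "ty": 0.0158}, {"tx": 0.0522, "ty": 0.0158}, {"tx": 0.0522, "ty": 0.0158}, {"tx": 0.0522, "ty": 0.0158}, {"tx": 0.0522, "ty": 0.0158}]' | python3 drive.py >/dev/null
echo '[{}, {"tz": 0.04}, {"tz": 0.038}, {}, {}]' | python3 drive.py>/dev/null
echo '[{}, {}, {}]' | python3 drive.py |grep -E "ee_|ft|fing"
python3 -c "
from h import *
goto(498.5,187.6,42,8.15)"
```

```text
ee_pos: [498.8, 187.2, 78.4]
ft_force: [-0.0, -0.9, -3.6]
finger_force: 67.0
dt [ 0.46 -0.3  36.4 ] rz 0.0003725104583906353 tilt [0. 0.] yaw 8.171343277090275 j6 -0.010600507744804656
```

```bash

echo '[{"tx": 0.0004, "tz": 0.015}, {"tz": 0.015}, {}, {}, {}]' | python3 drive.py |grep -E "ee_|ft"
python3 -c "
from h import *
goto(498.5,187.6,42,8.15)"
```

```text
ee_pos: [498.2, 187.5, 47.9]
ft_force: [0.1, -0.7, -4.3]
dt [0.02 0.3  5.86] rz 0.00039905838605221264 tilt [-0. -0.] yaw 8.172864361300094 j6 -0.009822018696681435
```

```bash

echo '[{"ty": 0.0003, "tz": 0.0035}, {}, {}, {}]' | python3 drive.py |grep -E "ee_|ft"
echo '[{"tz": 0.002}, {}, {}, {}]' | python3 drive.py |grep -E "ee_|ft"
echo '[{"tz": 0.0015}, {}, {}, {}]' | python3 drive.py |grep -E "ee_|ft"
```

```text
ee_pos: [498.7, 187.6, 44.3]
ft_force: [0.4, 0.1, -3.3]
ee_pos: [498.6, 187.6, 42.2]
ft_force: [0.5, -0.3, -4.6]
ee_pos: [498.8, 187.6, 41.9]
ft_force: [-4.4, -1.9, 6.0]
```

```bash

echo '[{"tz": -0.0005}, {}, {}, {}]' | python3 drive.py 72|grep -E "ee_|ft|open"
echo '[{"tz": -0.05}, {"tz": -0.05}, {"tx": -0.04, "tz": -0.017}, {"tx": -0.04}, {}]' | python3 drive.py |grep -E "ft"
echo '[{}, {}, {}]' | python3 drive.py|grep -E "time|ee_|ft"
python3 -c "
from h import *
O=np.array([488.3,262.7]);d=np.array([-.1418,.9899]);n=np.array([-.9899,-.1418])
im,c=shot('wrist','w16')
cv2.imwrite('pics/w16b.png',im[...,::-1])
for f in flasks(im,c,56): print(f, 's',(f[1]-O)@d,'n',(f[1]-O)@n)
hover((534,-155),6,150)"
```

```text
ee_pos: [498.7, 187.6, 41.2]
ft_force: [0.7, -0.4, 0.3]
opening: 71.9
ft_force: [1.1, 0.4, -0.2]
time: 78.32
ee_pos: [509.7, 109.1, 158.0]
ft_force: [0.5, 0.3, 0.5]
('lower_c', array([497.51, 187.88]), np.float64(187.49), array([64.64, 57.33]), 0, np.float64(0.288)) s -75.37508106292724 n 1.492309360961924
('upper_b', array([487.53, 248.69]), np.float64(98.16), array([63.95, 48.91]), 56, np.float64(0.024)) s -13.759807401123034 n 2.7470941296386817
dt [-344.73  -16.96    7.99] rz 0.03900034533773159 tilt [-0.  0.] yaw 8.234555187404736 j6 -0.16516127904865666
```

View pics/w16b.png

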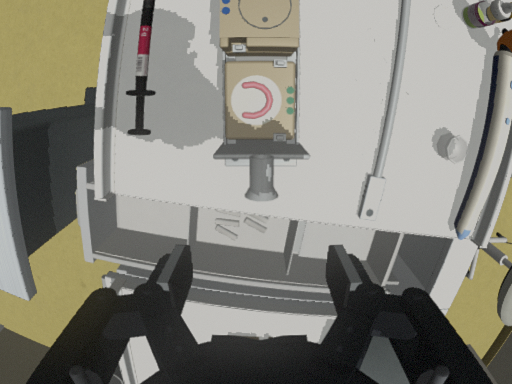

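```bash

echo '[{"tx": -0.0574, "ty": -0.0028, "tz": 0.0013}, {"tx": -0.0574, "ty": -0.0028, "tz": 0.0013}, {"tx": -0.0574, "ty": -0.0028, "tz": 0.0013}, {"tx": -0.0574, "ty": -0.0028, "tz": 0.0013}, {"tx": -0.0574, "ty": -0.0028, "tz": 0.0013}]' | python3 drive.py 72 >/dev/null
echo '[{"tx": -0.0574, "ty": -0.0028, "tz": 0.0013, "drz": 0.156}, {}, {}, {}, {}]' | python3 drive.py |grep ee_
python3 -c "
from h import *
im,c=shot('wrist','w17')
F=flasks(im,c,24)
for f in F: print(f)
f=[f for f in F if f[0]=='upper_c'][0]; hover(f[1],f[2],150); goto(*f[1],60,f[2])"
```

```text
ee_pos: [542.4, -233.6, 150.5]
('upper_c', array([ 534.11, -151.28]), np.float64(185.72), array([65.16, 57.83]), 0, np.float64(0.043))
dt [163.01   0.78   0.54] rz -3.1362801710169133 tilt [0. 0.] yaw 6.02438283016281 j6 -0.7166438844953013
dt [83.02  0.35 90.54] rz -3.1362801710169133 tilt [0. 0.] yaw 6.02438283016281 j6 -0.7166438844953013
```

```bash

python3 -c "
from h import *
im,c=load('w17'); hsv=cv2.cvtColor(im,cv2.COLOR_RGB2HSV).astype(int)
m=(hsv[...,0]>45)&(hsv[...,0]<95)&(hsv[...,1]>60); m[:60]=0; m[150:]=0
p=np.argwhere(m)[:,::-1]; p=p[abs(p[:,0]-259)<60]; print(len(p), p.mean(0), proj(c,[534,-151,24]))"
echo '[{"tx": 0.0405, "ty": 0.0013, "tz": 0.02, "drz": 0.02}, {"tx": 0.0405, "tz": 0.03}, {"tz": 0.04}, {}, {}]' | python3 drive.py >/dev/null
echo '[{}, {}, {"tz": 0.025}, {"tz": 0.024}, {"tz": 0.004}]' | python3 drive.py >/dev/null
echo '[{}, {}, {}, {}]' | python3 drive.py |grep -E "ee_|ft"
echo '[{}, {}, {}]' | python3 drive.py 40|grep -E "ee_|ft|open|fing"
python3 -c "
from h import *
s=env.read_state();R=rot(s['tcp_rot']); print('off',R.T@(np.array([534.11,-151.28,0])-s['ee_pos']))"
```

```text
72 [288.97  96.31] [[261.24  95.85]]
ee_pos: [535.7, -154.3, 7.9]
ft_force: [1.0, 0.2, -0.3]
ee_pos: [536.0, -154.5, 8.2]
ft_force: [-0.7, 0.5, 5.1]
opening: 56.4
finger_force: 65.0
off [ 3.38 -1.59  8.18]
```

```bash

echo '[{"tz": -0.04}, {"tz": -0.06}, {"tz": -0.05, "drz": -0.172}, {}, {}]' | python3 drive.py|grep -E "fing"
echo '[{}, {}]' | python3 drive.py|grep -E "fing|ee_"
python3 -c "
from h import *
goto(499,184.8,150,8.15)"
```

```text
finger_force: 66.1
ee_pos: [534.4, -153.7, 155.5]
finger_force: 66.1
dt [340.07  12.69   6.17] rz -0.0007375030305304377 tilt [-0.  0.] yaw 8.107744188972502 j6 -0.6388277418565262
```

```bash

echo '[{"tx": 0.0567, "ty": 0.0021}, {"tx": 0.0567, "ty": 0.0021}, {"tx": 0.0567, "ty": 0.0021}, {"tx": 0.0567, "ty": 0.0021}, {"tx": 0.0567, "ty": 0.0021}]' | python3 drive.py >/dev/null
echo '[{"tx": 0.0566, "ty": 0.0021}, {}, {"tz": 0.035}, {"tz": 0.027}, {}]' | python3 drive.py >/dev/null
echo '[{}, {}, {}, {}, {}]' | python3 drive.py |grep -E "ee_|ft|fing"
python3 -c "
from h import *
goto(499,184.8,64.2,8.15)"
```

```text
ee_pos: [499.9, 184.3, 95.5]
ft_force: [0.4, -1.3, -2.6]
finger_force: 66.0
dt [ 0.63 -0.86 31.34] rz -0.0005627356817956489 tilt [0. 0.] yaw 8.1177576204517 j6 -0.015463958379077448
```

```bash

echo '[{"tx": 0.0006, "ty": -0.0008, "tz": 0.009}, {"tz": 0.007}, {}, {}, {}]' | python3 drive.py |grep -E "ee_|ft"
echo '[{}, {}]' | python3 drive.py |grep -E "ee_|ft"
python3 -c "
from h import *
goto(499,184.8,64.2,8.15)"
```

```text
ee_pos: [499.3, 184.8, 79.7]
ft_force: [0.0, -0.4, -3.2]
ee_pos: [499.1, 184.8, 79.5]
ft_force: [0.2, 0.2, -3.1]
dt [ 0.04 -0.11 15.34] rz -0.0006228503429544459 tilt [0. 0.] yaw 8.114313304080428 j6 -0.014320506996314595
```

```bash

echo '[{"tz": 0.004}, {"tz": 0.004}, {}, {}]' | python3 drive.py |grep -E "ee_|ft"
echo '[{"tz": 0.004}, {}, {}, {}]' | python3 drive.py |grep -E "ee_|ft"
echo '[{"tz": 0.0025}, {}, {}, {}]' | python3 drive.py |grep -E "ee_|ft"
echo '[{"tz": 0.0015}, {}, {}, {}]' | python3 drive.py |grep -E "ee_|ft"
```

```text
ee_pos: [499.0, 184.7, 71.3]
ft_force: [-0.2, 0.3, -3.1]
ee_pos: [499.1, 184.8, 67.5]
ft_force: [-0.4, 0.6, -2.8]
ee_pos: [499.1, 184.7, 64.9]
ft_force: [0.7, -0.6, -2.9]
ee_pos: [499.3, 184.8, 64.2]
ft_force: [-4.2, -0.4, 4.9]
```

```bash

echo '[{"tz": -0.0005}, {}, {}, {}]' | python3 drive.py 72|grep -E "ee_|ft|open"
echo '[{"tz": -0.03}, {"tz": -0.04}, {"tz": -0.02}, {}, {}]' | python3 drive.py |grep -E "time|ee_|ft"
python3 -c "
from h import *
hover((636,104),0,150)"
```

```text
ee_pos: [499.0, 184.7, 63.8]
ft_force: [-0.5, -0.9, -0.5]
opening: 71.8
time: 88.55
ee_pos: [498.3, 184.6, 152.6]
ft_force: [-0.1, 0.0, -0.3]
dt [-178.43  113.71    2.41] rz 0.1415093632360242 tilt [-0. -0.] yaw 8.107889275007922 j6 -0.014282608101205026
```

```bash

echo '[{"tx": -0.0446, "ty": 0.0284, "tz": 0.0006}, {"tx": -0.0446, "ty": 0.0284, "tz": 0.0006}, {"tx": -0.0446, "ty": 0.0284, "tz": 0.0006}, {"tx": -0.0446, "ty": 0.0284, "tz": 0.0006, "drz": 0.566}, {}]' | python3 drive.py >/dev/null
echo '[{}, {}, {}, {}]' | python3 drive.py |grep ee_
python3 - <<'E'
from h import *
im,c=shot('wrist','w18')
cv2.imwrite('pics/w18b.png',cv2.resize(im[:290,:,::-1],None,fx=1.56,fy=1.56,interpolation=cv2.INTER_CUBIC))
g=cv2.cvtColor(im,cv2.COLOR_RGB2GRAY)
for l in cv2.createLineSegmentDetector(0).detect(g)[0][:,0]:
    a=plane(c,[l[:2],l[2:]],5); d=a[1]-a[0]
    if np.hypot(*d[:2])<15 or a[:,0].min()<590 or a[:,0].max()>690 or a[:,1].max()>460 or a[:,1].min()<40: continue
    print(a[:,:2].ravel().round(1),(np.degrees(np.arctan2(d[1],d[0]))%180).round(1))
E
```

```text
ee_pos: [636.4, 24.8, 151.7]
[628.  131.1 627.6 191.8] 90.3
[639.4 203.8 639.4 131.1] 90.0
[622.   93.3 620.6 120.3] 92.9
[624.8 128.7 624.8  90.9] 89.9
[611.8  67.3 638.7  67.8] 0.9
[631.9 203.8 632.  131.1] 90.1
[644.9 128.7 645.1  82.4] 90.3
[642.9  83.6 643.  127.5] 89.8
[636.4 131.1 636.2 203.8] 90.1
```

View pics/w18b.png

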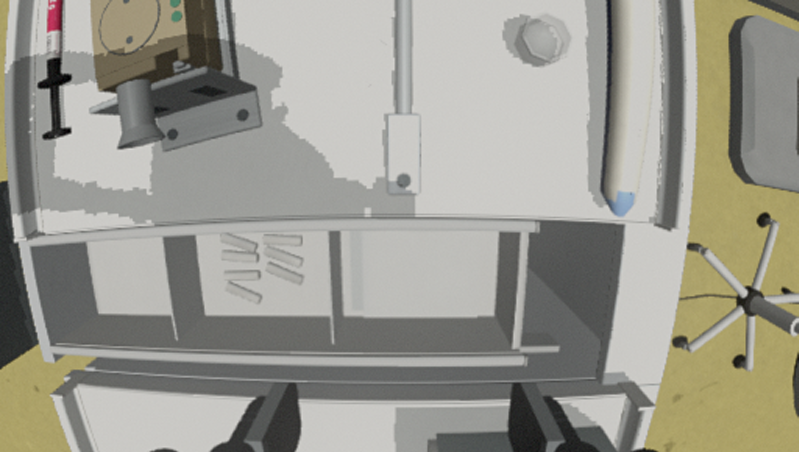

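```bash

python3 -c "
from h import *
goto(635.7,104,25,0)"
echo '[{"tx": 0.04, "ty": -0.0005, "tz": 0.04}, {"tx": 0.039, "tz": 0.04}, {"tz": 0.046}, {}, {}]' | python3 drive.py 45 >/dev/null
echo '[{}, {}, {}]' | python3 drive.py |grep ee_
python3 -c "
from h import *
goto(635.7,104,1.5,0)"
```

```text
dt [ 79.35  -0.8  126.66] rz 0.0008691372713590626 tilt [ 0. -0.] yaw 0.04979789746638629 j6 -0.15153351456446704
ee_pos: [636.7, 103.0, 26.4]
dt [ 1.02 -1.07 24.94] rz -0.00017363011218078978 tilt [ 0. -0.] yaw -0.00994827262434599 j6 -0.02647530086201635
```

```bash

echo '[{"tx": 0.001, "ty": -0.001, "tz": 0.013}, {"tz": 0.008}, {}, {}, {}]' | python3 drive.py |grep -E "ee_|ft"
echo '[{"tz": 0.003}, {}, {}, {}]' | python3 drive.py |grep -E "ee_|ft"
echo '[{}, {}, {}, {}, {}]' | python3 drive.py 5|grep -E "ee_|ft|open|fing"
```

```text
ee_pos: [635.6, 104.2, 4.9]
ft_force: [0.1, 0.1, 0.6]
ee_pos: [635.2, 104.2, 1.6]
ft_force: [0.6, -0.5, -0.1]
ee_pos: [635.5, 104.2, 1.9]
ft_force: [-0.2, 0.3, 3.9]
opening: 17.8
finger_force: 61.0
```

```bash

echo '[{"tz": -0.02}, {"tz": -0.04}, {"tz": -0.05}, {"tz": -0.038}, {}]' | python3 drive.py |grep -E "ee_|fing"
echo '[{"drz": -0.284}, {"drz": -0.284}, {}, {}, {}]' | python3 drive.py |grep -E "ee_|fing|ft"
python3 -c "
from h import *
goto(513.5,92,145,8.15)
im,c=shot('wrist','w19')
g=cv2.cvtColor(im,cv2.COLOR_RGB2GRAY); R=rot(env.read_state()['tcp_rot']);p=env.read_state()['ee_pos']
for l in cv2.createLineSegmentDetector(0).detect(g)[0][:,0]:
    a=plane(c,[l[:2],l[2:]],p[2]+3); d=a[1]-a[0]; b=(a-p)@R
    if abs(d[:2]@R[:2,0])<15 or abs(b[:,1]).max()>15: continue
    print(b[:,:2].ravel().round(1),np.degrees(np.arctan((b[1,1]-b[0,1])/(b[1,0]-b[0,0]))).round(2))
"
```

```text
ee_pos: [637.9, 104.1, 154.9]
finger_force: 60.4
ee_pos: [635.0, 104.2, 149.2]
ft_force: [-0.4, 0.4, -1.3]
finger_force: 60.4
dt [   5.08 -121.96    4.23] rz -0.0007494969904633211 tilt [-0. -0.] yaw 8.107056985688684 j6 -0.16629452595809954
[-38.8   9.    8.2   6.8] -2.64
[  8.2 -10.9 -36.8 -12.7] 2.29
[-56.4  14.  -36.9  12.8] -3.64
[ 76.2  -6.8 128.9  -6.7] 0.14
[27.3  7.9 11.9  8.6] -2.58
[128.8   3.6  28.7   3.3] 0.2
[28.7 -6.8 59.6 -6.9] -0.19
[128.8  -4.1  48.   -3.6] -0.31
[  8.9   9.2 -16.1  12.2] -6.7
[ 46.2   0.6 128.8   1.7] 0.74
```

```bash

echo '[{"tx": 0.002, "ty": -0.041, "tz": 0.001}, {"tx": 0.002, "ty": -0.041, "tz": 0.001}, {"tx": 0.001, "ty": -0.04, "tz": 0.001}, {}]' | python3 drive.py >/dev/null
echo '[{"tx": -0.05}, {"tx": -0.05}, {"tx": -0.05}, {"tx": -0.05}, {"tx": -0.05}]' | python3 drive.py >/dev/null
echo '[{"tx": -0.05}, {}, {}, {}]' | python3 drive.py |grep -E "ee_|fing"
python3 -c "
from h import *
goto(556.2,-207.5,87.4,8.15)"
```

```text
ee_pos: [556.4, -204.0, 146.5]
finger_force: 60.4
dt [-3.47 -0.71 59.08] rz 0.001174194580855891 tilt [0. 0.] yaw 8.217276393810168 j6 -0.6987880191987126
```

```bash

echo '[{"tx": -0.008, "ty": -0.0007, "tz": 0.01, "drz": 0.004}, {"tz": 0.03}, {"tz": 0.019}, {}, {}]' | python3 drive.py >/dev/null
echo '[{}, {}, {}]' | python3 drive.py |grep -E "ee_|ft"
python3 - <<'E'
from h import *
goto(556.2,-207.5,87.4,8.15)
s=env.read_state();R=rot(s['tcp_rot']);p=s['ee_pos']
tip=p+R@[310,0,-3.1]; O=np.array([488.3,262.7]);d=np.array([-.1418,.9899]);n=np.array([-.9899,-.1418])
print('tip',tip,(tip[:2]-O)@d,(tip[:2]-O)@n)
im,c=shot('scene','s2'); m=(O+d*-146).tolist()+[90.5]
u=proj(c,[tip,m]); print(u)
x,y=u.mean(0).astype(int)
cv2.imwrite('pics/s2b.png',cv2.resize(im[y-50:y+50,x-65:x+65,::-1],None,fx=6,fy=6,interpolation=cv2.INTER_CUBIC))
E
```

```text
ee_pos: [556.8, -213.3, 87.9]
ft_force: [-0.1, -0.3, -1.8]
dt [5.82 0.22 0.5 ] rz -0.0011840080760574163 tilt [ 0. -0.] yaw 8.082161334332511 j6 -0.7093765373818297
tip [513.21  93.63  90.87] -170.89527553155736 -0.6885286945820539
[[227.1  182.35]
 [221.52 180.24]]
```

View pics/s2b.png

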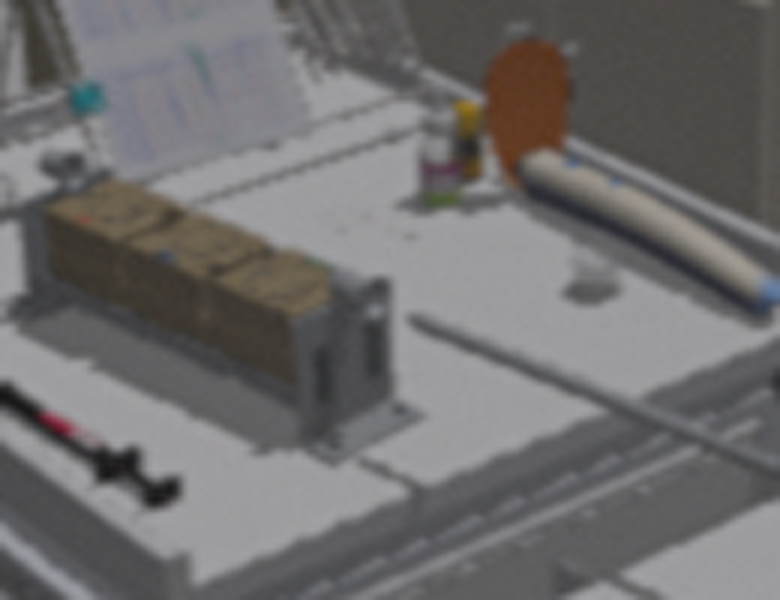

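```bash
python3 - <<'E'
from h import *
im,c=load('s2'); s=env.read_state();R=rot(s['tcp_rot']);p=s['ee_pos']
A=lambda t,z=-3.1: proj(c,[p+R@[t,0,z]])[0]
print([A(t) for t in (60,150,200,310)])
g=cv2.cvtColor(im,cv2.COLOR_RGB2GRAY).astype(float)
# dark bar profile perpendicular (vertical columns)
for t in (120,150,180,210,240,270,290,300,306):
    u,v=A(t); u0=int(round(u)); v=v+(u0-u)*(A(310)[1]-A(150)[1])/(A(310)[0]-A(150)[0])
    col=g[int(v)-8:int(v)+9,u0]; print(t,u0,round(v,2),int(v)-8,col.astype(int))
O=np.array([488.3,262.7]);d=np.array([-.1418,.9899])
m=proj(c,[list(O+d*-146)+[90.5]])[0]; print(m); x,y=m.astype(int); print(x-9,y-12); print(g[y-12:y+12,x-9:x+10].astype(int))
E
```

```text
[array([287.73, 207.92]), array([264.51, 198.14]), array([252.32, 193.01]), array([227.07, 182.37])]
120 272 201.3 193 [149 120  97  93  94  89  86 102 110  93  76  83 100 124 124 102  98]
150 265 198.35 190 [156 157 155 156 156 158 150 126 114  98  78  78  81  82  81  92  99]
180 257 194.98 186 [156 156 155 157 158 157 158 153 138 116  90  97 139 154 132 102  93]
210 250 192.03 184 [158 156 156 156 157 158 153 138 115  93  95 137 156 157 155 157 157]
240 243 189.08 181 [156 156 157 156 156 156 155 151 127  95  91 136 157 159 157 157 156]
270 236 186.13 178 [157 157 156 156 157 156 156 148 128 100  84 116 153 159 156 156 155]
290 232 184.45 176 [158 157 157 156 157 157 158 155 140 113  87 108 147 158 157 157 158]
300 229 183.19 175 [156 157 157 156 157 155 158 153 129 103  87 116 149 159 158 158 158]
306 228 182.77 174 [156 158 156 156 156 156 157 157 153 122  94 100 137 157 159 157 157]
[221.52 180.24]
212 168
[[155 154 154 152 152 155 155 155 154 155 156 155 155 156 158 157 157 158
  157]
 [156 156 153 147 147 154 158 156 156 156 156 152 152 154 153 150 153 156
  156]
 [156 156 155
[... 1069 characters left out ...]
  85 104 119 106 101 130 154 144 126 122 129
  139]
 [ 77  72  68  68  66  72  76  79  76  81  80  92 131 153 142 109  94 103
  115]
 [ 76  73  69  67  68  73  75  69  58  60  69  92 131 156 153 130 100  87
   89]
 [ 76  72  68  68  72  75  77  67  57  54  65  91 132 155 160 154 137 116
   95]
 [ 76  72  68  69  72  77  77  71  60  55  65  88 128 156 159 158 157 149
  138]
 [ 68  65  66  68  75  77  76  70  59  56  67  85 127 156 159 158 159 159
  156]
 [ 56  59  65  70  70  77  78  71  58  56  64  86 127 156 159 158 157 158
  158]
 [ 53  55  62  69  72  77  75  71  61  55  63  85 126 154 157 157 157 158
  157]
 [ 49  54  64  67  72  78  78  71  57  54  62  84 126 155 159 157 156 158
  157]]
```

```bash

echo '[{"tz": 0.0004, "dry": 0.044}, {}, {}]' | python3 drive.py |grep -E "ee_|ft"
echo '[{"tx": 0.01}, {"tx": 0.01}, {}]' | python3 drive.py |grep -E "ee_|ft"
echo '[{"tx": 0.006}, {"tx": 0.006}, {}]' | python3 drive.py |grep -E "ee_|ft"
echo '[{"tx": 0.005}, {}, {}]' | python3 drive.py |grep -E "ee_|ft|time"
```

```text
ee_pos: [556.6, -213.2, 87.0]
ft_force: [0.1, -0.4, -0.7]
ee_pos: [553.6, -192.1, 87.2]
ft_force: [-0.5, 0.7, -1.8]
ee_pos: [552.0, -181.0, 87.4]
ft_force: [-0.0, -0.1, -1.4]
time: 97.95
ee_pos: [551.4, -176.6, 87.5]
ft_force: [0.2, -0.6, 0.0]
```

```bash

echo '[{"tx": 0.008, "tz": 0.0001}, {"tx": 0.008, "tz": 0.0001}, {}]' | python3 drive.py |grep -E "ee_|ft"
echo '[{"tx": 0.015, "tz": 0.0002}, {"tx": 0.015, "tz": 0.0002}, {}, {}]' | python3 drive.py |grep -E "ee_|ft|fing"
python3 -c "
from h import *
O=np.array([488.3,262.7]);d=np.array([-.1418,.9899]);n=np.array([-.9899,-.1418])
p=env.read_state()['ee_pos'];print((p[:2]-O)@d,(p[:2]-O)@n)"
```

```text
ee_pos: [549.0, -159.8, 87.4]
ft_force: [-0.3, 0.4, -2.1]
ee_pos: [545.0, -130.9, 87.5]
ft_force: [-0.2, 0.3, -1.0]
finger_force: 60.4
-397.7021851991454 -0.34588193561522473
```

```bash

echo '[{"tx": 0.025, "tz": 0.00027}, {"tx": 0.025, "tz": 0.00027}, {"tx": 0.025, "tz": 0.00027}, {}]' | python3 drive.py |grep -E "ee_|ft|fing"
echo '[{"tx": 0.025, "tz": 0.00027}, {"tx": 0.025, "tz": 0.00027}, {"tx": 0.025, "tz": 0.00027}, {}]' | python3 drive.py |grep -E "ee_|ft|fing"
echo '[{"tx": 0.02, "tz": 0.00022}, {"tx": 0.015, "tz": 0.00016}, {}, {}]' | python3 drive.py |grep -E "ee_|ft|fing"
python3 -c "
from h import *
O=np.array([488.3,262.7]);d=np.array([-.1418,.9899]);n=np.array([-.9899,-.1418])
p=env.read_state()['ee_pos'];print((p[:2]-O)@d,(p[:2]-O)@n)"
```

```text
ee_pos: [534.2, -55.9, 87.3]
ft_force: [-0.0, 0.1, -1.4]
finger_force: 60.4
ee_pos: [523.9, 17.6, 87.5]
ft_force: [0.6, -0.2, -1.0]
finger_force: 60.4
ee_pos: [519.1, 52.0, 87.5]
ft_force: [-0.2, 0.7, -0.8]
finger_force: 60.4
-212.9570503891551 -0.5630066647593921
```

```bash

echo '[{"tx": 0.008, "tz": 0.0001}, {"tx": 0.007, "tz": 0.0001}, {}]' | python3 drive.py |grep -E "ee_|ft"
echo '[{"tx": 0.006, "tz": 0.0001}, {"tx": 0.004}, {}]' | python3 drive.py |grep -E "ee_|ft"
echo '[{"tx": 0.006, "tz": 0.0001}, {}, {}]' | python3 drive.py |grep -E "ee_|ft"
python3 -c "
from h import *
O=np.array([488.3,262.7]);d=np.array([-.1418,.9899]);n=np.array([-.9899,-.1418])
p=env.read_state()['ee_pos'];print((p[:2]-O)@d,(p[:2]-O)@n)"
```

```text
ee_pos: [516.6, 67.6, 87.3]
ft_force: [0.6, 0.2, -0.9]
ee_pos: [515.3, 77.2, 87.4]
ft_force: [0.1, 0.5, -0.8]
ee_pos: [514.6, 82.9, 87.4]
ft_force: [0.8, 0.2, -0.7]
-181.72597954537147 -0.49315074107379075
```

```bash

echo '[{"tx": 0.005, "tz": 0.0001}, {}, {}]' | python3 drive.py |grep -E "ee_|ft"
echo '[{"tx": 0.002}, {}, {}]' | python3 drive.py |grep -E "ee_|ft"
echo '[{"tx": 0.002}, {}, {}]' | python3 drive.py |grep -E "ee_|ft"
echo '[{"tx": 0.0015}, {}, {}]' | python3 drive.py |grep -E "ee_|ft"
```

```text
ee_pos: [513.9, 87.9, 87.3]
ft_force: [-0.0, 0.3, -1.1]
ee_pos: [513.6, 89.8, 87.4]
ft_force: [-0.4, 0.3, -1.4]
ee_pos: [513.3, 91.8, 87.4]
ft_force: [0.2, 0.5, -0.3]
ee_pos: [513.1, 93.3, 87.4]
ft_force: [0.4, -0.7, -1.8]
```

```bash

echo '[{"tx": 0.0012}, {}, {}]' | python3 drive.py |grep -E "ee_|ft"
echo '[{"tx": 0.001}, {}, {}]' | python3 drive.py |grep -E "ee_|ft"
echo '[{"tx": 0.001}, {}, {}]' | python3 drive.py |grep -E "ee_|ft"
```

```text
ee_pos: [513.2, 94.3, 87.5]
ft_force: [1.3, -1.0, -1.5]
ee_pos: [513.2, 94.9, 87.6]
ft_force: [2.5, -5.4, -2.6]
ee_pos: [513.2, 95.2, 87.7]
ft_force: [2.0, -8.4, -2.1]
```

```bash

echo '[{}, {}, {}, {}]' | python3 drive.py 45|grep -E "ee_|ft|open"
echo '[{"tz": -0.02}, {"tz": -0.04}, {"tz": -0.05}, {"tx": -0.05}, {"tx": -0.03}]' | python3 drive.py |grep -E "ee_|ft"
echo '[{}, {}, {}, {}]' | python3 drive.py |grep -E "time|ee_|ft"
python3 - <<'E'
from h import *
O=np.array([488.3,262.7]);d=np.array([-.1418,.9899]);n=np.array([-.9899,-.1418])
im,c=shot('wrist','w20')
g=cv2.cvtColor(im,cv2.COLOR_RGB2GRAY)
for l in cv2.createLineSegmentDetector(0).detect(g)[0][:,0]:
    a=plane(c,[l[:2],l[2:]],93)[:,:2]-O; b=np.c_[a@d,a@n]
    if np.hypot(*(b[1]-b[0]))<12 or abs(b[:,1]).max()>22 or b[:,0].max()>-80 or b[:,0].min()<-230: continue
    print(b.ravel().round(1))
E
```

```text
ee_pos: [512.5, 96.7, 87.5]
ft_force: [-0.3, -0.7, 0.9]
opening: 45.2
ee_pos: [524.6, 14.7, 197.6]
ft_force: [-0.7, 0.2, 0.3]
time: 105.7
ee_pos: [523.9, 16.8, 196.5]
ft_force: [0.4, 0.5, 0.4]
[-104.2   -5.2 -104.4  -19.4]
[-117.9  -20.4 -118.1   -8.2]
[-146.3   10.3 -191.1   10.2]
[-113.4   -2.7  -81.9   -1.9]
[-94.6   7.6 -81.8   8.3]
[ -81.9    3.4 -114.4    3.6]
[-152.6  -10.5 -191.1   -9.5]
[-138.    -5.8 -115.5   -6. ]
[-144.5   -4.1 -144.4    9.1]
[-116.5    7.  -136.9    7.3]
[-99.3   9.2 -92.9  20.8]
[-199.8   10.5 -203.5   -6.3]
[-183.8   -8.2 -147.4   -8.2]
[-214.6   11.7 -223.7   -3.9]
[-207.7    8.3 -214.3   -5.3]
[-228.9   -0.4 -219.9   14.9]
[-219.9   -2.1 -211.4   13.2]
[-205.8   -6.3 -201.9   10.5]
```

```bash
python3 -c "
from cell import env
print(env.job_done())"
```

```text
the job is handed in; nothing more can be done
None
```

The job is handed in: all three flasks (A, B and C) stand closed on the carrier, and the rod is fed through both tubes with its tab against the near mouth. I did not touch the jar, spool or dish, and the robot's clock read about 106 s of the 210 s. One attempt to seat flask B's lower half pressed at about 39 N (it stuck, probably on a runner lip); I lifted it, shifted it and reseated it.

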